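Put the spice jars back in the crate after cooking

TASK

Tidy up the spices: first take the spoon off the crate and lay its handle in both notches of the wooden spoon rest. Then stand every spice jar upright on the floor of the crate, one to a cell, tall jars in the back row (away from the robot) and short ones in the front row. Last, lay the L-shaped strip on the counter, roughly centred, with its toe edge (opposite the fin) flush along the crate's front wall so that the crate is blocked in; leave the glass tumbler and the green saucer alone.

Things in the scene. Friction and masses are not known exactly. Their poses are not given: they have to be found in the camera images.
- crate: Fixed open teak crate, 156 (x) x 230 (y) x 51 mm high, 2 rows of 3 cells. Walls, dividers (full height) and floor 8 mm thick. Cells 66 mm square inside, centres x = -37 (front row) and +37 (back row), y = -74, 0, +74 mm. Origin: centre of the underside; x points away from the robot (within 0.15 rad); the front wall's outer face is the plane x = -78 mm.
- spoon: Steel tablespoon lying bowl up across the crate's rim. Flat straight handle 12 mm wide (y), 7 mm thick (z), from x = -90 to +60 mm; round bowl 42 mm across centred at x = +78 mm, 8 mm high, underside level with the handle's. Origin: underside of the handle; centre of mass about 7 mm from it towards the bowl. 0.06 kg.
- rest: Fixed dark wooden spoon rest, left or right of the robot: base 90 (x) x 50 (y) x 8 mm; posts at x = -35 and +35 mm, each 10 mm thick (x), 40 mm wide (y). Each post's top has a notch 22 mm wide (y, centred), its floor 40 mm above the counter, lips 8 mm higher. The handle lies along x through both notches, either way round. Origin: centre of the underside.
- strip: Loose L-shaped teak strip, 180 mm long (y), 0.2 kg, on the side where the rest is not. Flat foot 56 mm wide (x -28 to +28), 12 mm thick; along one edge (x -28 to -16 mm) an upright fin 12 mm thick, top 55 mm above the counter. The toe edge at x = +28 mm goes against the crate. Origin: centre of the foot's underside.
- strip_edge (a point): Middle of the strip's toe edge: strip frame (28, 0, 6) mm; axes as the strip's.
- tumbler: Bystander: glass tumbler 100 mm high, 66 mm across; origin at the centre of its underside.
- saucer: Bystander: green melamine saucer 130 mm across, 18 mm high; origin at the centre of its underside.
- tall1: Tall spice jar of white plastic with a closed white twist cap and a plain brown label, upright: 100 mm high, heavy-bottomed, body diameter 48 mm, cap diameter 50 mm (top 18 mm), about 0.14 kg. Origin at the centre of its underside, z up. May be absent (None).
- tall2: Tall spice jar of white plastic with a closed white twist cap and a plain brown label, upright: 100 mm high, heavy-bottomed, body diameter 48 mm, cap diameter 50 mm (top 18 mm), about 0.14 kg. Origin at the centre of its underside, z up. May be absent (None).
- tall3: Tall spice jar of white plastic with a closed white twist cap and a plain brown label, upright: 100 mm high, heavy-bottomed, body diameter 48 mm, cap diameter 50 mm (top 18 mm), about 0.14 kg. Origin at the centre of its underside, z up. May be absent (None).
- short1: Short spice jar of white plastic with a closed white twist cap and a plain brown label, upright: 75 mm high, heavy-bottomed, body diameter 48 mm, cap diameter 50 mm (top 18 mm), about 0.13 kg. Origin at the centre of its underside, z up. May be absent (None).
- short2: Short spice jar of white plastic with a closed white twist cap and a plain brown label, upright: 75 mm high, heavy-bottomed, body diameter 48 mm, cap diameter 50 mm (top 18 mm), about 0.13 kg. Origin at the centre of its underside, z up. May be absent (None).
- short3: Short spice jar of white plastic with a closed white twist cap and a plain brown label, upright: 75 mm high, heavy-bottomed, body diameter 48 mm, cap diameter 50 mm (top 18 mm), about 0.13 kg. Origin at the centre of its underside, z up. May be absent (None).
There are look-alikes about, which are no part of the job. Leave any red look-alike of the tall3 alone.

How it is judged:
By the outcome, as a careful person would: the job done as asked, in the order asked, and still so for the second after the job is handed in, with the robot touching nothing.
Of tall1, tall2, tall3, short1, short2, short3 only 4 to 6 are there at a start; the rules pass over those that are not, and their reading is None.
At some moment in a run one of tall1, tall2, tall3, short1, short2, short3, strip may be knocked a few centimetres aside while the robot is not near it.
It also fails if it takes over 210 s, if anything falls off the work surface, if the arm or the gripper's body presses on something with over 40 N, if the wrist force passes 120 N, or if a joint passes its speed limit or range.

ROBOT

A 6-joint arm with a two-finger parallel gripper is mounted at the origin on the work surface. World frame = base frame: x ahead of the robot, y to its left, z up, the work surface at z = 0. Lengths are in m, angles in rad, forces in N, time in s.
With the tool pointing down it reaches from about 0.325 to 0.775 m from the base axis. Payload 9.3 kg.
Tool frame: the origin (TCP) lies at the centre of the arm's flange, where the gripper is bolted on; the fingertips stand env.tip_extent ahead of it and the grasp point (between the pads) lies 155 mm ahead of it (env.tip_extent is the distance from the TCP to the fingertips, in m); x points along the fingers, y is the direction in which the jaws open and shut, and the axes are right-handed (so a half turn about x gives the same grasp; the last joint's range is limited). The gripper opens to 85 mm and grips with 20 to 120 N. Pads are 22 mm wide; open, the fingers measure 114 mm over their backs; the gripper's body (76 mm by 85 mm) begins 54 mm behind the grasp point. The pads swing forward as they close: fully open they stand 13 mm farther back than shut.
Start: joints at [-1.312, 0.259, 0.021, 1.334, 0, 1.418], TCP at [0.22, -0.504, 0.405] pointing down, gripper open.
Joint ranges: [-3.04, 3.04], [-0.91, 1.82], [-1.04, 1.36], [-1.92, 1.95], [-1.52, 1.45], [-3.14, 3.14]. Speed limits (rad/s): [2.22, 2.22, 2.79, 3.14, 3.14, 3.14].

INTERFACE

Orientations are given as [roll, pitch, yaw] about the fixed x, y, z axes, in that order (R = Rz(yaw) Ry(pitch) Rx(roll)).
In Python, from plant import sensors, vision, job, search_frame, outline_of, spot_point, env gives the robot as it stands.
- The arm moves only by the shell command python3 -m crank 'ROWS' [FORCE]. ROWS is JSON, a list of rows, each a list of 7 numbers: the shift along the tool's x, y, z in m, then the turn, a rotation vector about the tool's x, y, z in rad, then the opening in per cent of the stroke, from 0 (shut) to 100 (fully open). A call has 1 to 20 rows; each row shifts and turns the commanded pose from where the row before left it, along the tool's axes as they then stand; what a row does not reach is not made up. A row lasts 1/10 s, in which the tool goes at most 50 mm and 8.59 degrees, less where a joint would pass 70% of its speed; a pose out of reach is approached as far as the arm can. A call with a gripper value outside its range is refused whole. The fingers move at their own pace and stop on an object; FORCE is the grip in N (left out, the last holds). Time passes only in rows, so rows that do not move let the fingers close. It gives the time, the measured TCP pose, the force and the opening at its end, in the units of the state.
- sensors.state(): the state, without advancing time (a new reading comes with each control period).
- vision.camera(name): name is "scene" or "top"; returns a dict with "color" (420x560x3 uint8, blue, green, red), "fx", "fy", "cx", "cy" (pixels), "R" (3x3) and "t" (3): a world point X has camera coordinates R X + t. Camera axes: x right, y down, z forward; pixel columns grow to the right and rows downward; lengths in m; the calibration is good to about 2 mm. A picture is of the moment at which its call begins. There is no depth.
- job.close_job(): hands the job in, once; it reports no verdict.
Trained networks look in a picture, given as the dict that the camera call returned (one of the last four; its "shot" number tells which), for a name from the list of things; names that differ only in an ending like _2 or _b are one class to them, and where a whole thing is asked for, a point or a joint stands for the part that bears it (a point fixed in the world has none). Each returns a list of dicts, best first, with "score" (0 to 1); they miss things now and then, are a little off and sometimes report something else, mostly with a low value. They report only what shows in the picture. A call takes as long as a camera call. They do not tell look-alikes from the thing itself.
- search_frame(picture, label): "rect" ([left, top, right, bottom] in pixels, round what is visible of it).
- outline_of(picture, label): "region" (420x560 bool, what is visible of it) and "rect" ([left, top, right, bottom] in pixels, round what is visible of it).
- spot_point(picture, label): "position" ([row, column] in pixels: a listed point, or the origin of a listed thing).
The state is a dict: "t": time; "joints": joint angles; "qd": joint speeds; "joint_torque": joint torques, N m; "eef_pos": TCP position; "orientation": TCP orientation; "contact_force": force on the tool from outside, world axes, zero at the start; "wrist_torque": the same for the moment, N m; "finger_gap": finger opening in m.
Only numpy, scipy, OpenCV 4.12 (cv2) and the standard library are available. Lean on these libraries where they do the work, as an engineer would, in place of code of your own. Each camera call takes 0.05 s, during which the arm holds its last target.

## Working session

There is one attempt and no reset: what is moved stays moved. The work goes in short steps, Python scripts to look and compute and a shell command to move; the robot and the scene stay as the last step left them, time stands still between calls to the robot, and variables do not carry over. Pictures are saved under pics/ and viewed, and the job is handed in when it is done.

```bash
ls; mkdir -p pics; python3 - <<'E'
from plant import sensors, vision, env
import cv2
print(sensors.state()); print(env.tip_extent)
for n in ("scene","top"):
    p=vision.camera(n); cv2.imwrite(f"pics/{n}0.png",p["color"]); print(n,p["fx"],p["fy"],p["cx"],p["cy"],p["R"],p["t"],p["shot"])
E
```

```text
pics
{'t': 0.0, 'joints': array([-1.31159971e+00,  2.59175649e-01,  2.07184407e-02,  1.33371731e+00,
        1.28271745e-05,  1.41821630e+00]), 'qd': array([ 4.28859183e-04,  6.67051733e-05, -2.67895430e-04, -5.98615744e-04,
        4.27696023e-04, -1.63639098e-03]), 'joint_torque': array([ 5.18580000e-04, -5.55640376e+01,  3.44528031e+01,  1.38018330e-02,
       -4.16325679e-05,  1.19720315e-05]), 'eef_pos': array([ 0.22011944, -0.50395237,  0.40405796]), 'orientation': array([-1.73268334,  1.56941808,  1.82068595]), 'contact_force': array([0.98979958, 0.35197359, 0.58046489]), 'wrist_torque': array([ 0.02318002, -0.00767919,  0.01255086]), 'finger_gap': 0.08528162338026596}
0.1734
scene 525.744595124989 525.744595124989 287.7531398639593 215.35619134731752 [[-0.66258054  0.74865189 -0.02252492]
 [ 0.47172482  0.39375413 -0.78894447]
 [-0.58177549 -0.53336481 -0.6140515 ]] [ 0.3258428  -0.16618701  1.86946865] 1
top 494.5958679258923 494.5958679258923 278.8328226241378 211.94540004623073 [[-0.00587221 -0.99995129  0.00793333]
 [-0.99585747  0.00512793 -0.09078326]
 [ 0.09073815 -0.00843356 -0.99583907]] [-0.0061659   0.52069073  1.26732173] 2
```

View pics/scene0.png

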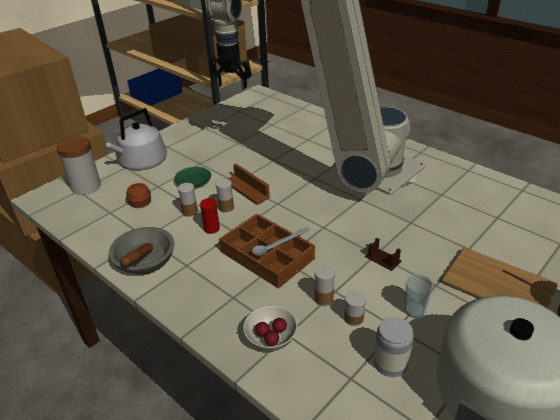

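View pics/top0.png

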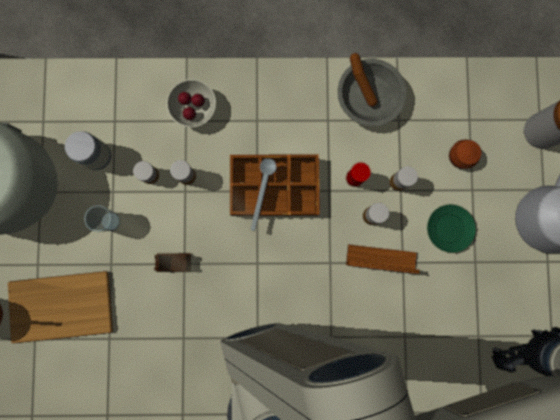

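The top view shows the crate at about (275,185) with the spoon on it at (262,190), and the rest at (172,262). White jars are at (182,172), (147,172), (404,179) and (376,214), with a red look-alike at (358,175). The strip is at (382,259), the tumbler at (100,218) and the saucer at (451,229).

```bash
cat > h.py <<'E'
from plant import sensors, vision, search_frame, outline_of, spot_point, env
import numpy as np, cv2
from scipy.spatial.transform import Rotation as Ro
from scipy.optimize import least_squares
def K(p): return np.array([[p["fx"],0,p["cx"]],[0,p["fy"],p["cy"]],[0,0,1.]])
def proj(p,X):
    X=np.atleast_2d(X); c=X@np.array(p["R"]).T+np.array(p["t"]); u=c@K(p).T; return u[:,:2]/u[:,2:]
def back(p,uv,z):
    R=np.array(p["R"]);t=np.array(p["t"]); d=R.T@np.linalg.inv(K(p))@np.array([uv[0],uv[1],1.]); o=-R.T@t
    return o+d*(z-o[2])/d[2]
def tri(p1,u1,p2,u2):
    A=[]
    for p,u in((p1,u1),(p2,u2)):
        P=K(p)@np.c_[np.array(p["R"]),np.array(p["t"])]; A+= [u[0]*P[2]-P[0],u[1]*P[2]-P[1]]
    X=np.linalg.svd(np.array(A))[2][-1]; return X[:3]/X[3]
def cur():
    s=sensors.state(); return np.array(s["eef_pos"]),Ro.from_euler("xyz",s["orientation"]),s
def down(yaw):
    """tool x = -z ; tool y at world angle yaw"""
    x=np.array([0,0,-1.]);y=np.array([np.cos(yaw),np.sin(yaw),0]);z=np.cross(x,y)
    return Ro.from_matrix(np.c_[x,y,z])
def go(gp,yaw,frm=None,gd=0.155):
    """deltas in current tool axes to bring grasp point to gp with jaws along yaw"""
    p,R,s=cur()
    best=None
    for k in(0,np.pi):
        Rt=down(yaw+k); rv=(R.inv()*Rt).as_rotvec()
        if best is None or np.linalg.norm(rv)<np.linalg.norm(best[1]): best=(Rt,rv)
    Rt,rv=best
    tcp=np.array(gp)-Rt.as_matrix()[:,0]*gd
    d=R.inv().apply(tcp-p)
    print("t",s["t"],"eef",p.round(4),"toolY ang",np.degrees(np.arctan2(*R.as_matrix()[1::-1,1])).round(1),"j6",s["joints"][5].round(2),"gap",round(s["finger_gap"],4))
    print(" tcp target",tcp.round(4),"tool shift now(mm)",(d*1e3).round(1),"rotvec deg",np.degrees(rv).round(2), "rad",rv.round(4))
    return d,rv
E
python3 - <<'E'
from h import *
ps=vision.camera("scene");pt=vision.camera("top")
for l in("crate","spoon","rest","strip","strip_edge","tumbler","saucer","tall1","short1"):
    for n,p in(("scene",ps),("top",pt)):
        a=search_frame(p,l);b=spot_point(p,l)
        print(l,n,"BOX",[(round(float(d["score"]),2),np.round(d["rect"]).astype(int).tolist()) for d in a[:7]],"PT",[(round(float(d["score"]),2),np.round(d["position"][::-1],1).tolist()) for d in b[:7]])
E
```

```text
crate scene BOX [(0.75, [218, 217, 314, 287])] PT []
crate top BOX [(0.7, [227, 154, 323, 216])] PT [(0.58, [271.2, 187.5])]
spoon scene BOX [(0.78, [255, 229, 309, 257])] PT [(0.69, [284.5, 242.3])]
spoon top BOX [(0.8, [252, 159, 276, 232])] PT [(0.17, [370.5, 215.3])]
rest scene BOX [(0.79, [364, 238, 402, 272])] PT [(0.9, [382.4, 260.1]), (0.51, [226.8, 210.1])]
rest top BOX [(0.71, [388, 167, 416, 193]), (0.56, [157, 251, 192, 272]), (0.44, [229, 153, 322, 218])] PT [(0.94, [178.2, 263.1])]
strip scene BOX [(0.67, [231, 165, 271, 207])] PT [(0.71, [248.7, 191.6])]
strip top BOX [(0.71, [344, 243, 418, 273])] PT [(0.89, [380.0, 259.5])]
strip_edge scene BOX [(0.96, [228, 166, 269, 203])] PT [(0.63, [236.4, 194.9])]
strip_edge top BOX [(0.8, [345, 242, 419, 276])] PT [(0.56, [380.1, 249.4])]
tumbler scene BOX [(0.59, [403, 273, 433, 316])] PT [(0.28, [195.8, 180.6])]
tumbler top BOX [(0.65, [86, 203, 121, 233]), (0.46, [228, 155, 320, 214])] PT [(0.74, [111.3, 220.6]), (0.42, [379.7, 258.9])]
saucer scene BOX [(0.91, [177, 166, 212, 188])] PT [(0.93, [193.9, 179.6])]
saucer top BOX [(0.58, [425, 202, 475, 253])] PT [(0.74, [450.0, 230.8])]
tall1 scene BOX [(0.83, [315, 264, 336, 306]), (0.79, [200, 198, 219, 234]), (0.78, [179, 186, 197, 217]), (0.78, [211, 180, 234, 211]), (0.61, [174, 165, 211, 184])] PT [(0.91, [212.0, 230.0]), (0.9, [225.1, 209.0]), (0.86, [188.4, 213.3]), (0.8, [323.3, 300.0])]
tall1 top BOX [(0.94, [388, 169, 418, 194]), (0.85, [362, 204, 390, 224]), (0.72, [169, 157, 196, 185]), (0.67, [349, 164, 370, 188])] PT [(0.87, [353.5, 177.2]), (0.7, [397.6, 183.8]), (0.57, [372.9, 216.3])]
short1 scene BOX [(0.93, [345, 291, 366, 329])] PT [(0.94, [355.1, 320.4])]
short1 top BOX [(0.84, [136, 161, 160, 181])] PT [(0.58, [151.5, 177.5])]
```

```bash
cat > fit.py <<'E'
from h import *
from scipy.optimize import minimize
def box(x0,x1,y0,y1,z0,z1): return np.array([[x,y,z] for x in(x0,x1) for y in(y0,y1) for z in(z0,z1)])/1e3
def cyl(cx,r,z0,z1,cy=0):
    a=np.linspace(0,2*np.pi,32,endpoint=False); return np.array([[cx+r*np.cos(t),cy+r*np.sin(t),z] for t in a for z in(z0,z1)])/1e3
M={"crate":[box(-78,78,-115,115,0,51)],
"spoon":[box(-90,60,-6,6,0,7),cyl(78,21,0,8)],
"rest":[box(-45,45,-25,25,0,8)]+[box(s-5,s+5,-20,20,8,40) for s in(-35,35)]+[box(s-5,s+5,e*15.5-4.5,e*15.5+4.5,40,48) for s in(-35,35) for e in(-1,1)],
"strip":[box(-28,28,-90,90,0,12),box(-28,-16,-90,90,0,55)],
"tall1":[cyl(0,24,0,82),cyl(0,25,82,100)],"short1":[cyl(0,24,0,57),cyl(0,25,57,75)],
"tumbler":[cyl(0,33,0,100)],"saucer":[cyl(0,65,17,18),cyl(0,40,0,1)]}
def T(q,z,V):
    c,s=np.cos(q[2]),np.sin(q[2]); return V@np.array([[c,s,0],[-s,c,0],[0,0,1]])+[q[0],q[1],z]
S=4
def render(p,l,q,z,win):
    x0,y0,x1,y1=win; im=np.zeros(((y1-y0)*S,(x1-x0)*S),np.uint8)
    for V in M[l]:
        u=(proj(p,T(q,z,V))-[x0,y0]+.5)*S-.5
        cv2.fillConvexPoly(im,cv2.convexHull(np.round(u*16).astype(np.int32)),255,shift=4)
    return cv2.resize(im,(x1-x0,y1-y0),interpolation=cv2.INTER_AREA)/255.
def fit(l,obs,q0,z=0.,yaw=True):
    """obs: list of (pic,mask)"""
    W=[]
    for p,m in obs:
        ys,xs=np.where(m); W.append((max(xs.min()-20,0),max(ys.min()-20,0),min(xs.max()+20,560),min(ys.max()+20,420)))
    def cost(v):
        q=list(v[:2])+[v[2]/5 if yaw else q0[2]]; c=0
        for (p,m),w in zip(obs,W):
            r=render(p,l,q,z,w); mm=m[w[1]:w[3],w[0]:w[2]].astype(float); c+=1-np.minimum(r,mm).sum()/np.maximum(r,mm).sum()
        return c/len(obs)
    x0=[q0[0],q0[1]]+([q0[2]*5] if yaw else []); best=None
    for st in (.015,.006):
        sim=np.array([x0]+[np.array(x0)+st*(3 if i==2 else 1)*np.eye(len(x0))[i] for i in range(len(x0))])
        r=minimize(cost,x0,method="Nelder-Mead",options=dict(initial_simplex=sim,xatol=1e-4,fatol=1e-5)); x0=r.x
    return np.r_[r.x[:2],r.x[2]/5 if yaw else q0[2]],1-r.fun
def masks(p,l,mins=.3): return [(float(d["score"]),np.array(d["region"]),d["rect"]) for d in outline_of(p,l) if d["score"]>mins]
def overlay(p,items,fn,crop=None,k=1):
    im=cv2.resize(p["color"],None,fx=k,fy=k,interpolation=cv2.INTER_CUBIC)
    for l,q,z in items:
        for V in M[l]:
            u=(proj(p,T(q,z,V))+.5)*k-.5; cv2.polylines(im,[cv2.convexHull(np.round(u*16).astype(np.int32))],True,(255,255,0),1,cv2.LINE_AA,4)
    if crop: x0,y0,x1,y1=[int(c*k) for c in crop]; im=im[y0:y1,x0:x1]
    cv2.imwrite(fn,im)
E
python3 - <<'E'
from fit import *
ps=vision.camera("scene");pt=vision.camera("top")
init={"crate":(275,185,.03),"rest":(175,262,.02),"strip":(382,259,.02)}
res=[]
for l in("crate","rest","strip","spoon","tumbler","saucer"):
    ms=masks(ps,l);mt=masks(pt,l)
    print(l,[(round(a,2),m.sum(),np.round(r).tolist()) for a,m,r in ms],[(round(a,2),m.sum(),np.round(r).tolist()) for a,m,r in mt])
    np.savez(f"m_{l}.npz",s=[m for _,m,_ in ms],t=[m for _,m,_ in mt])
for l in("tall1","short1"):
    ms=masks(ps,l);mt=masks(pt,l)
    print(l,[(round(a,2),m.sum(),np.round(r).tolist()) for a,m,r in ms],[(round(a,2),m.sum(),np.round(r).tolist()) for a,m,r in mt])
    np.savez(f"m_{l}.npz",s=[m for _,m,_ in ms],t=[m for _,m,_ in mt])
for n,p in(("s",ps),("t",pt)): 
    np.savez(f"cam_{n}.npz",**{k:np.array(v) for k,v in p.items()})
E
```

```text
crate [(0.56, np.int64(3814), [220.0, 217.0, 315.0, 290.0])] [(0.98, np.int64(4964), [225.0, 155.0, 320.0, 219.0])]
rest [(0.84, np.int64(584), [365.0, 237.0, 403.0, 272.0])] [(0.69, np.int64(672), [155.0, 253.0, 194.0, 272.0])]
strip [(0.71, np.int64(720), [313.0, 268.0, 337.0, 309.0]), (0.65, np.int64(891), [230.0, 163.0, 271.0, 206.0]), (0.49, np.int64(3862), [219.0, 215.0, 316.0, 289.0])] [(0.64, np.int64(1488), [345.0, 242.0, 417.0, 270.0])]
spoon [(0.63, np.int64(256), [254.0, 227.0, 308.0, 256.0])] [(0.6, np.int64(449), [251.0, 159.0, 274.0, 229.0])]
tumbler [(0.63, np.int64(1027), [402.0, 276.0, 435.0, 321.0])] [(0.78, np.int64(752), [85.0, 204.0, 120.0, 232.0])]
saucer [(0.95, np.int64(508), [174.0, 167.0, 211.0, 184.0])] [(0.7, np.int64(1868), [426.0, 205.0, 475.0, 254.0])]
tall1 [(0.93, np.int64(539), [201.0, 199.0, 216.0, 233.0]), (0.89, np.int64(476), [211.0, 179.0, 234.0, 211.0]), (0.56, np.int64(659), [316.0, 270.0, 335.0, 303.0])] [(0.89, np.int64(470), [343.0, 163.0, 369.0, 187.0]), (0.84, np.int64(481), [168.0, 158.0, 196.0, 185.0]), (0.8, np.int64(516), [388.0, 171.0, 416.0, 193.0]), (0.72, np.int64(459), [361.0, 203.0, 388.0, 225.0])]
short1 [(0.63, np.int64(658), [344.0, 293.0, 365.0, 327.0])] [(0.96, np.int64(452), [134.0, 161.0, 159.0, 182.0])]
```

```bash
cat > f1.py <<'E'
from fit import *
ps={k:v for k,v in np.load("cam_s.npz").items()};pt={k:v for k,v in np.load("cam_t.npz").items()}
def L(l): d=np.load(f"m_{l}.npz"); return d["s"],d["t"]
items=[]
def run(l,ms,mt,q0,z=0,yaw=True):
    for nm,obs in(("both",[(ps,ms),(pt,mt)]),("top",[(pt,mt)]),("scene",[(ps,ms)])):
        q,s=fit(l,obs,q0,z,yaw); print(l,nm,q.round(4),round(s,3))
        if nm=="both": items.append((l,q,z))
for l,i in(("crate",0),("rest",0),("strip",1)):
    s,t=L(l); ys,xs=np.where(t[0]); c=back(pt,(xs.mean(),ys.mean()),.01)
    q0=[c[0],c[1],0.]; 
    run(l,s[i],t[0],q0)
s,t=L("spoon"); run("spoon",s[0],t[0],[*back(pt,(262,195),.051)[:2],-.25],.051)
s,t=L("tumbler"); run("tumbler",s[0],t[0],[*back(pt,(111,220),0)[:2],0],0,False)
s,t=L("saucer"); run("saucer",s[0],t[0],[*back(pt,(451,229),0)[:2],0],0,False)
s,t=L("tall1"); 
for a,b in((1,3),(2,1)): run("tall1",s[a],t[b],[*back(pt,np.mean(np.where(t[b]),1)[::-1],.05)[:2],0],0,False)
fitq,sc=fit("tall1",[(pt,t[2])],[*back(pt,np.mean(np.where(t[2]),1)[::-1],.05)[:2],0],0,False);print("tallR",fitq,sc);items.append(("tall1",fitq,0))
s,t=L("short1");run("short1",s[0],t[0],[*back(pt,np.mean(np.where(t[0]),1)[::-1],.05)[:2],0],0,False)
overlay(pt,items,"pics/ot1.png",(60,120,480,290),1.9)
overlay(ps,items,"pics/os1.png",(160,140,450,350),2.7)
E
python3 f1.py
```

```text
crate both [ 0.5914  0.0046 -0.0008] 0.895
crate top [ 0.5915  0.004  -0.0065] 0.89
crate scene [0.5909 0.0053 0.002 ] 0.907
rest both [0.3766 0.2842 0.0024] 0.411
rest top [ 0.4111  0.2694 -0.0055] 0.39
rest scene [ 0.3803  0.2876 -0.0036] 0.44
strip both [ 0.3997 -0.2736 -0.1259] 0.91
strip top [ 0.3999 -0.2752 -0.1219] 0.952
strip scene [ 0.3974 -0.2735 -0.1459] 0.885
spoon both [ 0.5586  0.0392 -0.242 ] 0.747
spoon top [ 0.5591  0.0387 -0.2374] 0.846
spoon scene [ 0.5557  0.0406 -0.2483] 0.658
tumbler both [0.502  0.4384 0.    ] 0.844
tumbler top [0.5025 0.4378 0.    ] 0.834
tumbler scene [0.4951 0.4355 0.    ] 0.863
saucer both [ 0.4767 -0.4586  0.    ] 0.886
saucer top [ 0.4776 -0.459   0.    ] 0.964
saucer scene [ 0.4741 -0.4586  0.    ] 0.815
tall1 both [ 0.5125 -0.2515  0.    ] 0.911
tall1 top [ 0.5131 -0.2522  0.    ] 0.936
tall1 scene [ 0.5118 -0.2497  0.    ] 0.914
tall1 both [0.6204 0.237  0.    ] 0.906
tall1 top [0.6206 0.2363 0.    ] 0.947
tall1 scene [0.6196 0.2388 0.    ] 0.891
tallR [ 0.60283179 -0.32647041  0.        ] 0.9566491225454383
short1 both [0.6243 0.3355 0.    ] 0.928
short1 top [0.6248 0.3347 0.    ] 0.952
short1 scene [0.6227 0.3363 0.    ] 0.941
```

```bash
sed -i 's/q0=\[c\[0\],c\[1\],0.\];/q0=[c[0],c[1],1.5 if l=="rest" else 0.];/' f1.py; python3 f1.py | grep rest
```

```text
rest both [0.3915 0.2712 1.5684] 0.917
rest top [0.3925 0.2688 1.565 ] 0.956
rest scene [0.3907 0.272  1.5891] 0.918
```

View pics/ot1.png

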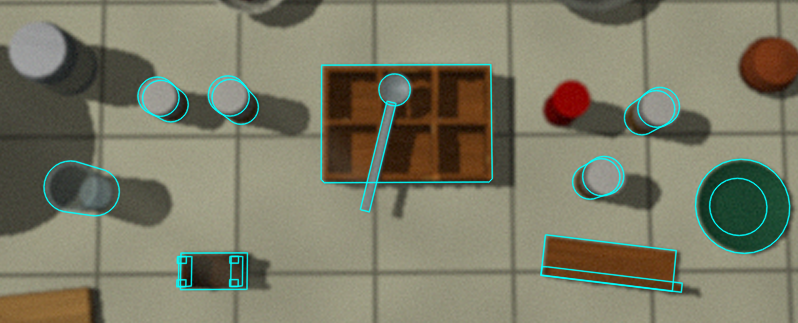

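View pics/os1.png

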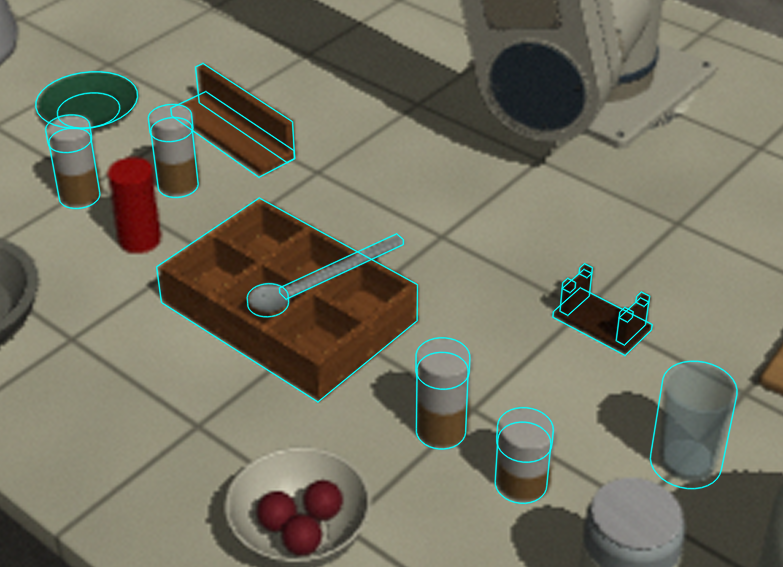

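```bash
python3 - <<'E'
from fit import *
ps={k:v for k,v in np.load("cam_s.npz").items()};pt={k:v for k,v in np.load("cam_t.npz").items()}
for l,q in(("tall1",(.6204,.237,0)),("short1",(.6204,.237,0)),("short1",(.6243,.3355,0))):pass
overlay(ps,[("tall1",(.6204,.237,0),0),("short1",(.6243,.3355,0),0)],"pics/z1.png",(300,255,380,340),7)
overlay(ps,[("tall1",(.5125,-.2515,0),0),("tall1",(.6028,-.3265,0),0)],"pics/z2.png",(165,170,245,245),7)
a=cv2.imread("pics/z1.png");b=cv2.imread("pics/z2.png");h=max(len(a),len(b))
a=cv2.copyMakeBorder(a,0,h-len(a),0,0,0);b=cv2.copyMakeBorder(b,0,h-len(b),0,0,0)
cv2.imwrite("pics/z12.png",cv2.resize(np.hstack([a,b]),None,fx=.7,fy=.7))
E
```

```text
(no output)
```

View pics/z12.png

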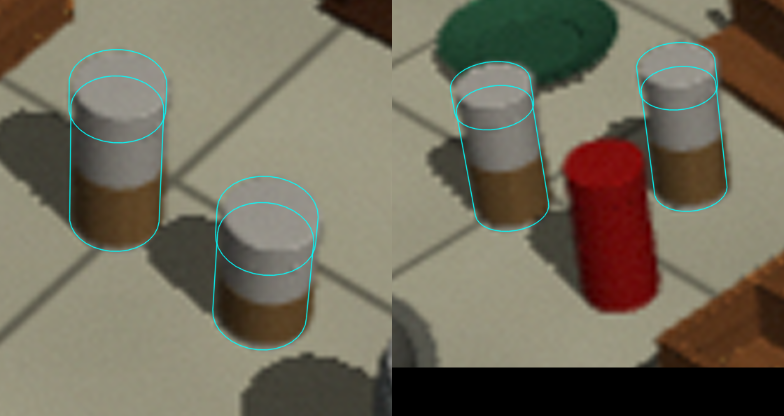

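```bash
python3 - <<'E'
from h import *
q=np.array([.5588,.039]);a=-.24;s=-.072
g=q+s*np.array([np.cos(a),np.sin(a)])
print(g); go([*g,.15],a+np.pi/2)
p,R,_=cur();print(R.as_matrix().round(3))
E
```

```text
[0.48886367 0.05611459]
t 2.9 eef [ 0.2201 -0.504   0.4047] toolY ang -66.4 j6 1.42 gap 0.0854
 tcp target [0.4889 0.0561 0.305 ] tool shift now(mm) [  99.7 -405.7 -470.5] rotvec deg [37.35  0.    0.  ] rad [6.518e-01 0.000e+00 1.000e-04]
[[-0.     0.4   -0.916]
 [ 0.    -0.916 -0.4  ]
 [-1.    -0.     0.   ]]
```

```bash
python3 -m crank '[[0,-0.029,-0.0336,0,0,0,45],[0,-0.029,-0.0336,0,0,0,45],[0,-0.029,-0.0336,0,0,0,45],[0,-0.029,-0.0336,0,0,0,45],[0,-0.029,-0.0336,0,0,0,45],[0,-0.029,-0.0336,0,0,0,45],[0,-0.029,-0.0336,0,0,0,45],[0,-0.029,-0.0336,0,0,0,45],[0,-0.029,-0.0336,0,0,0,45],[0,-0.029,-0.0336,0,0,0,45],[0,-0.029,-0.0336,0,0,0,45],[0,-0.029,-0.0336,0,0,0,45],[0,-0.029,-0.0336,0,0,0,45],[0,-0.029,-0.0336,0,0,0,45],[0,0,0,-0.1465,0,0,45],[0,0,0,-0.1465,0,0,45],[0,0,0,-0.1465,0,0,45],[0,0,0,-0.1465,0,0,45],[0,0,0,-0.1465,0,0,45],[0,0,0,-0.1465,0,0,45]]' 60
python3 -m crank '[[0,0,0,-0.1465,0,0,45],[0,0,0,-0.1465,0,0,45],[0,0,0,-0.1465,0,0,45],[0,0,0,-0.1465,0,0,45],[0,0,0,-0.1465,0,0,45],[0,0,0,-0.1465,0,0,45],[0,0,0,-0.1465,0,0,45],[0,0,0,-0.1465,0,0,45],[0,0,0,-0.1465,0,0,45],[0,0,0,-0.1465,0,0,45],[0,0,0,-0.1465,0,0,45],[0,0,0,0,0,0,45]]'
python3 - <<'E'
from h import *
go([.4889,.0561,.15],-.24+np.pi/2)
E
```

```text
t: 4.9
eef_pos: [0.4887, 0.0564, 0.4047]
orientation: [1.788, 1.571, -0.057]
contact_force: [0.1, -0.3, 0.0]
finger_gap: 0.0387
t: 6.1
eef_pos: [0.4887, 0.0563, 0.4047]
orientation: [0.219, 1.571, -0.018]
contact_force: [-0.0, 0.1, 0.8]
finger_gap: 0.0384
t 6.1 eef [0.4887 0.0563 0.4047] toolY ang 76.4 j6 0.18 gap 0.0384
 tcp target [0.4889 0.0561 0.305 ] tool shift now(mm) [99.7 -0.2  0.2] rotvec deg [ 0.17  0.01 -0.  ] rad [ 0.003   0.0001 -0.    ]
```

```bash
python3 -m crank '[[0.045,0,0,0,0,0,45],[0.045,0,0,0,0,0,45],[0.04,0,0,0,0,0,45],[0.03,0,0,0,0,0,45],[0.02,0,0,0,0,0,45],[0.015,0,0,0,0,0,45],[0,0,0,0,0,0,45],[0,0,0,0,0,0,45]]'
python3 - <<'E'
from h import *
p=vision.camera("scene");im=cv2.resize(p["color"][180:300,200:360],None,fx=5,fy=5,interpolation=cv2.INTER_CUBIC);cv2.imwrite("pics/sp1.png",im)
E
```

```text
t: 6.9
eef_pos: [0.4889, 0.0563, 0.21]
orientation: [-2.849, 1.571, -3.091]
contact_force: [0.2, -0.3, -0.9]
finger_gap: 0.0382
```

View pics/sp1.png

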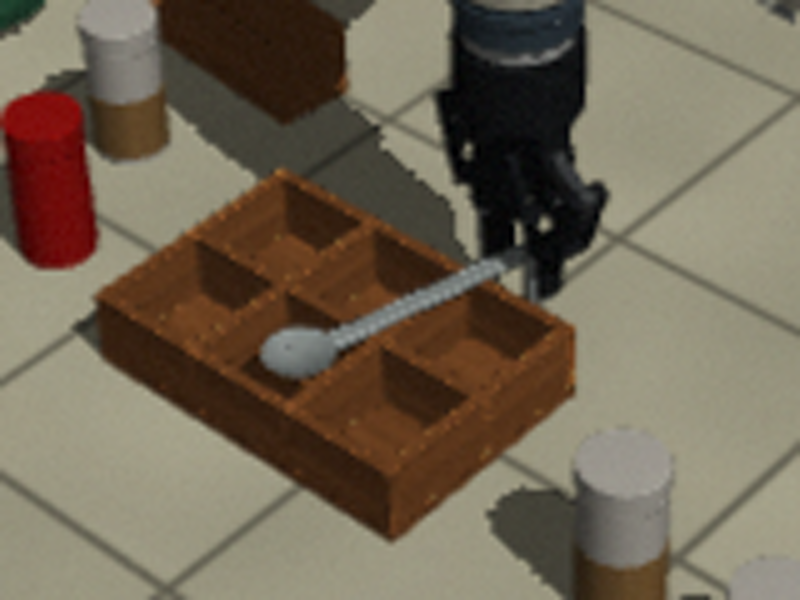

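The handle end, at about (510,260) in the crop, sits between the two fingers just outside the front wall. I'll close and lift.

```bash
python3 -m crank '[[0,0,0,0,0,0,0],[0,0,0,0,0,0,0],[0,0,0,0,0,0,0],[0,0,0,0,0,0,0],[0,0,0,0,0,0,0],[0,0,0,0,0,0,0],[0,0,0,0,0,0,0],[0,0,0,0,0,0,0]]' 70
python3 -m crank '[[-0.01,0,0,0,0,0,0],[-0.02,0,0,0,0,0,0],[-0.03,0,0,0,0,0,0],[-0.03,0,0,0,0,0,0],[-0.01,0,0,0,0,0,0],[0,0,0,0,0,0,0],[0,0,0,0,0,0,0]]'
python3 - <<'E'
from fit import *
print(sensors.state()["finger_gap"])
ps=vision.camera("scene");pt=vision.camera("top")
im=cv2.resize(ps["color"][150:300,200:400],None,fx=4,fy=4,interpolation=cv2.INTER_CUBIC);cv2.imwrite("pics/sp2.png",im)
im=cv2.resize(pt["color"][120:270,180:380],None,fx=4,fy=4,interpolation=cv2.INTER_CUBIC);cv2.imwrite("pics/sp2t.png",im)
E
```

```text
t: 7.75
eef_pos: [0.489, 0.0563, 0.2103]
orientation: [0.225, 1.569, -0.014]
contact_force: [-0.7, 0.9, 7.1]
finger_gap: 0.01
t: 8.45
eef_pos: [0.4884, 0.0563, 0.3089]
orientation: [-2.924, 1.57, 3.119]
contact_force: [0.1, 0.2, -0.3]
finger_gap: 0.0103
0.010263708065383258
```

View pics/sp2.png

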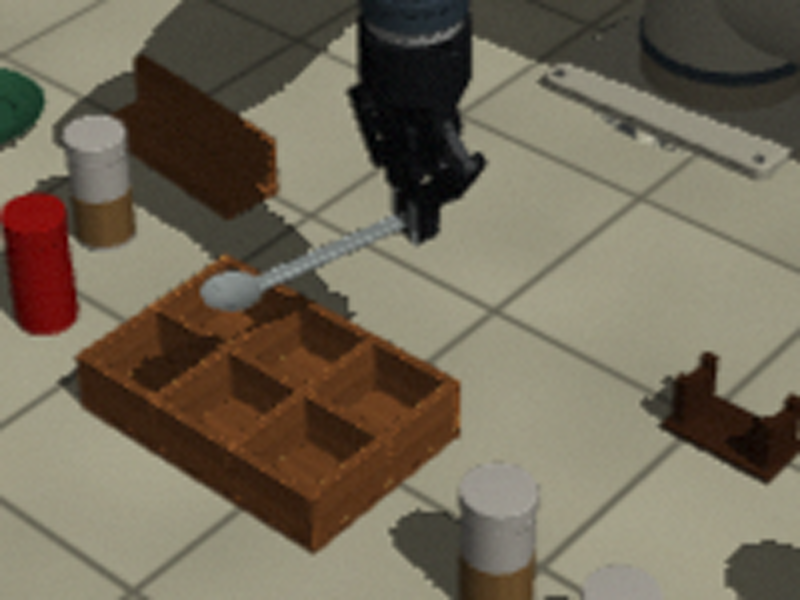

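View pics/sp2t.png

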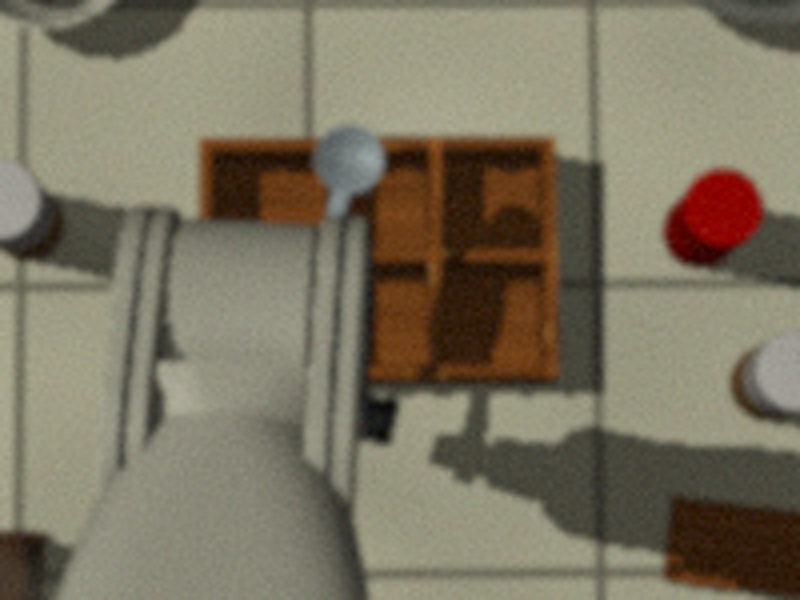

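```bash
python3 - <<'E'
from fit import *
ps=vision.camera("scene");pt=vision.camera("top")
us=np.array([231,291])/4+[200,150]-.375; ut=np.array([350,158])/4+[180,120]-.375
print(tri(ps,us,pt,ut))
for n,p,k in(("s",ps,outline_of),("t",pt,outline_of)):
    for d in k(p,"spoon"): print(n,d["score"],np.round(d["rect"]))
m=masks(ps,"spoon")[0][1]
# expected: gp at eef -0.155; spoon s=-.072 at gp
P,R,s=cur(); A=R.as_matrix(); print(A.round(3))
gp=P+A[:,0]*.155; ang=np.arctan2(A[1,1],A[0,1])-np.pi/2; d=np.array([np.cos(ang),np.sin(ang),0])
q=gp-d*(-.072); print("expected origin",q.round(4),np.degrees(ang), "bowl",(q+d*.078).round(4))
overlay(ps,[("spoon",[q[0],q[1],ang],gp[2]-.0035)],"pics/sp3.png",(230,180,330,230),8)
E
```

```text
[0.63329406 0.02027698 0.154671  ]
s 0.59 [253. 204. 300. 230.]
s 0.42 [366. 240. 399. 272.]
s 0.42 [228. 165. 267. 203.]
t 0.79 [260. 150. 274. 173.]
[[-0.001  0.237  0.971]
 [ 0.     0.971 -0.237]
 [-1.    -0.    -0.001]]
expected origin [0.5585 0.0393 0.1541] -13.712131573704069 bowl [0.6342 0.0208 0.1541]
```

View pics/sp3.png

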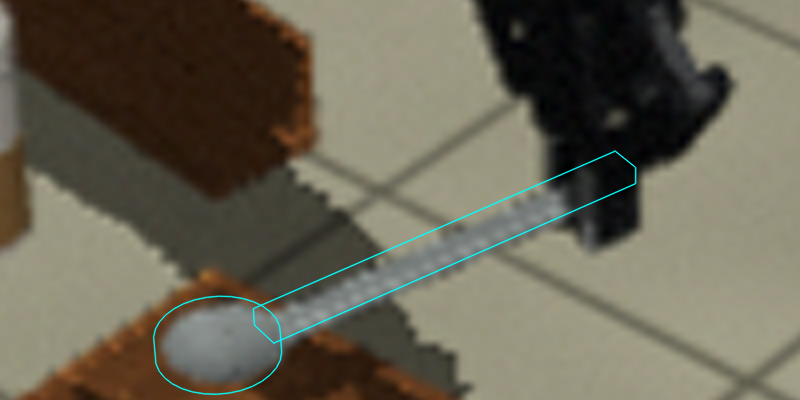

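```bash
python3 -m crank '[[0,0,0,0.148,0,0,0],[0,0,0,0.148,0,0,0],[0,0,0,0.148,0,0,0],[0,0,0,0.148,0,0,0],[0,0,0,0.148,0,0,0],[0,0,0,0.148,0,0,0],[0,0,0,0.148,0,0,0],[0,0,0,0.148,0,0,0],[0,0,0,0.148,0,0,0],[0,-0.0139,-0.041,0,0,0,0],[0,-0.0139,-0.041,0,0,0,0],[0,-0.0139,-0.041,0,0,0,0],[0,-0.0139,-0.041,0,0,0,0],[0,-0.0139,-0.041,0,0,0,0],[0,-0.0139,-0.041,0,0,0,0],[0,-0.0139,-0.041,0,0,0,0],[0,0,0,0,0,0,0],[0,0,0,0,0,0,0]]'
python3 - <<'E'
from fit import *
go([.3915,.343,.0493],-.002)
ps=vision.camera("scene");pt=vision.camera("top")
im=cv2.resize(ps["color"][180:290,290:440],None,fx=5,fy=5,interpolation=cv2.INTER_CUBIC);cv2.imwrite("pics/r1.png",im)
cv2.imwrite("pics/r1t.png",pt["color"])
for p in(ps,pt):
  for m in masks(p,"spoon"): print(m[0],np.round(m[2]))
E
```

```text
t: 10.6
eef_pos: [0.391, 0.3442, 0.3093]
orientation: [-0.666, 1.57, -2.235]
contact_force: [-0.3, 0.1, -0.7]
finger_gap: 0.0102
t 10.6 eef [0.391  0.3442 0.3093] toolY ang 0.1 j6 2.13 gap 0.0102
 tcp target [0.3915 0.343  0.2043] tool shift now(mm) [105.    0.5   1.1] rotvec deg [0.23 0.03 0.03] rad [0.004  0.0006 0.0004]
0.61 [360. 204. 418. 235.]
0.78 [131. 255. 202. 273.]
```

View pics/r1.png

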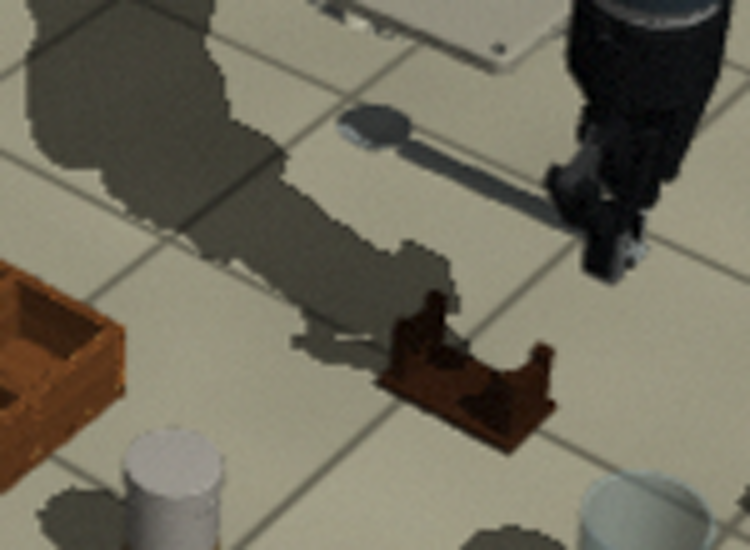

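View pics/r1t.png

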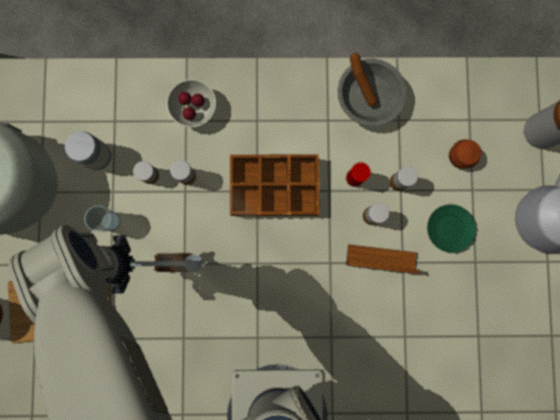

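```bash
python3 -m crank '[[0.03,0.0005,0.0011,0.004,0,0,0],[0.03,0,0,0,0,0,0],[0.025,0,0,0,0,0,0],[0,0,0,0,0,0,0]]'
python3 - <<'E'
from fit import *
P,R,s=cur(); A=R.as_matrix(); gp=P+A[:,0]*.155; ang=np.arctan2(A[1,1],A[0,1])-np.pi/2; d=np.array([np.cos(ang),np.sin(ang),0])
q=gp+d*.072; print(q,np.degrees(ang))
ps=vision.camera("scene");pt=vision.camera("top")
it=[("spoon",[q[0],q[1],ang],gp[2]-.0043),("rest",[.3915,.2712,1.568],0)]
overlay(ps,it,"pics/r2.png",(350,215,440,275),7);overlay(pt,it,"pics/r2t.png",(130,240,230,285),7)
a=cv2.imread("pics/r2.png");b=cv2.imread("pics/r2t.png");b=cv2.resize(b,(a.shape[1],int(b.shape[0]*a.shape[1]/b.shape[1])));cv2.imwrite("pics/r2b.png",cv2.resize(np.vstack([a,b]),None,fx=.8,fy=.8))
E
```

```text
t: 11.2
eef_pos: [0.3917, 0.3407, 0.2221]
orientation: [-0.999, 1.566, -2.577]
contact_force: [-1.0, -0.4, 0.1]
finger_gap: 0.0103
[0.39058712 0.26827226 0.06712104] -90.37251925567827
```

View pics/r2b.png

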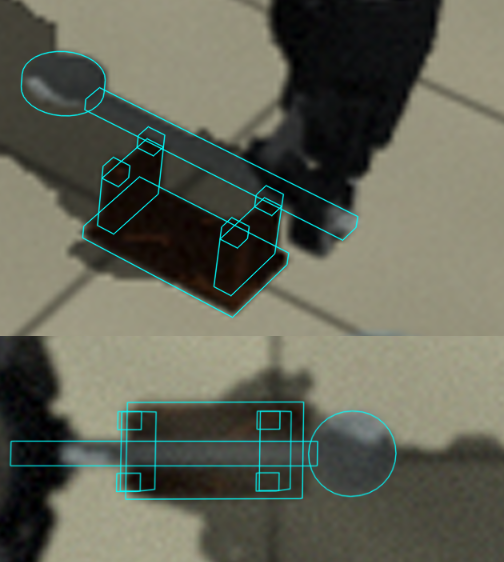

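```bash
python3 -m crank '[[0.007,0.0008,-0.001,0,0,0,0],[0.007,0,0,0,0,0,0],[0.004,0,0,0,0,0,0],[0.002,0,0,0,0,0,0],[0,0,0,0,0,0,0],[0,0,0,0,0,0,0]]'
python3 - <<'E'
from h import *
go([.3915,.342,.0443],-.002)
E
```

```text
t: 11.9
eef_pos: [0.3929, 0.3433, 0.2048]
orientation: [2.391, 1.571, 0.816]
contact_force: [-0.3, 0.6, -1.6]
finger_gap: 0.0102
t 11.9 eef [0.3929 0.3433 0.2048] toolY ang -0.3 j6 2.13 gap 0.0102
 tcp target [0.3915 0.342  0.1993] tool shift now(mm) [ 5.5 -1.3  1.3] rotvec deg [-0.14 -0.   -0.  ] rad [-0.0024 -0.0001 -0.0001]
```

```bash
python3 -m crank '[[0.003,-0.001,0,0,0,0,0],[0.002,0,0,0,0,0,0],[0,0,0,0,0,0,0],[0,0,0,0,0,0,0]]'
python3 -m crank '[[0.001,0,0,0,0,0,0],[0,0,0,0,0,0,0]]'
```

```text
t: 12.3
eef_pos: [0.3918, 0.3433, 0.1997]
orientation: [-1.805, 1.571, 2.903]
contact_force: [0.0, -0.6, 0.5]
finger_gap: 0.0103
t: 12.5
eef_pos: [0.3918, 0.3433, 0.199]
orientation: [2.279, 1.57, 0.704]
contact_force: [-2.0, 0.3, 7.2]
finger_gap: 0.0105
```

```bash
python3 -m crank '[[0,0,0,0,0,0,45],[0,0,0,0,0,0,45],[0,0,0,0,0,0,45],[0,0,0,0,0,0,45],[0,0,0,0,0,0,45],[-0.02,0,0,0,0,0,45],[-0.04,0,0,0,0,0,45],[-0.05,0,0,0,0,0,45],[-0.05,0,0,0,0,0,100],[-0.03,0,0,0,0,0,100],[0,0,0,0,0,0,100]]'
python3 - <<'E'
from fit import *
ps=vision.camera("scene");pt=vision.camera("top")
it=[("spoon",[.392,.271,-1.571],.040)]
overlay(ps,it,"pics/r3.png",(350,215,440,275),7);overlay(pt,it,"pics/r3t.png",(130,240,230,285),7)
a=cv2.imread("pics/r3.png");b=cv2.imread("pics/r3t.png");b=cv2.resize(b,(a.shape[1],int(b.shape[0]*a.shape[1]/b.shape[1])));cv2.imwrite("pics/r3b.png",cv2.resize(np.vstack([a,b]),None,fx=.8,fy=.8))
E
```

```text
t: 13.6
eef_pos: [0.3922, 0.3435, 0.3932]
orientation: [2.135, 1.563, 0.56]
contact_force: [-0.1, -0.4, 0.7]
finger_gap: 0.0798
```

View pics/r3b.png

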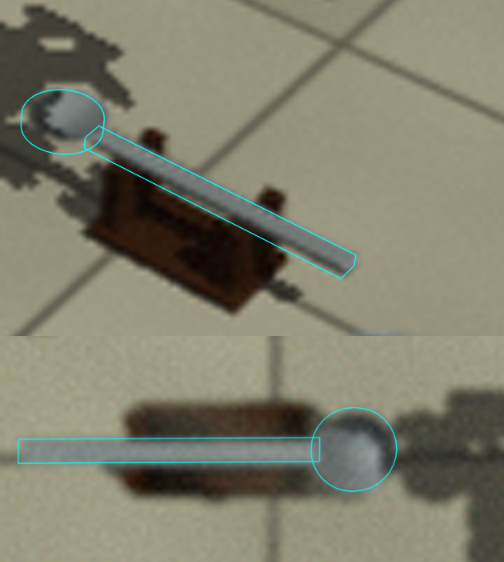

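The spoon lies along both notches, with the overlay matching in both views. Next I'll re-locate the jars.

```bash
cat > jars.py <<'E'
from fit import *
def jars(pics):
    out=[]
    for n,p in pics:
        for l in("tall1","short1"):
            for sc,m,r in masks(p,l,.4):
                if m.sum()<150: continue
                h=p["color"][m].astype(float).mean(0); red=h[2]>2.2*h[1]
                c=back(p,np.mean(np.where(m),1)[::-1],.045)
                q,s=fit(l,[(p,m)],[c[0],c[1],0],0,False)
                print(n,l,round(sc,2),"pos",q[:2].round(4),"iou",round(s,3),"RED" if red else "")
                out.append((n,l,q,s))
    return out
if __name__=="__main__":
    jars([("scene",vision.camera("scene")),("top",vision.camera("top"))])
E
python3 jars.py; python3 -c "
from h import *
go([.6204,.237,.2],0)"
```

```text
scene tall1 0.92 pos [0.6208 0.2403] iou 0.931 
scene tall1 0.77 pos [ 0.5122 -0.2482] iou 0.905 
scene tall1 0.73 pos [ 0.6142 -0.2075] iou 0.949 RED
scene tall1 0.62 pos [ 0.6014 -0.3265] iou 0.926 
scene short1 0.69 pos [0.6241 0.3384] iou 0.949 
top tall1 0.96 pos [ 0.6029 -0.3267] iou 0.905 
top tall1 0.85 pos [ 0.5129 -0.2525] iou 0.95 
top tall1 0.7 pos [ 0.614  -0.2112] iou 0.906 RED
top tall1 0.62 pos [0.6213 0.236 ] iou 0.923 
top short1 0.72 pos [0.6245 0.3343] iou 0.953 
t 14.0 eef [0.3918 0.3432 0.3876] toolY ang -0.3 j6 2.13 gap 0.0854
 tcp target [0.6204 0.237  0.355 ] tool shift now(mm) [ 32.3 229.1 105.2] rotvec deg [-0.26  0.06  0.1 ] rad [-0.0045  0.0011  0.0018]
```

```bash
python3 -m crank '[[0,0.0382,0.0173,0,0,0,100],[0,0.0382,0.0173,0,0,0,100],[0,0.0382,0.0173,0,0,0,100],[0,0.0382,0.0173,0,0,0,100],[0,0.0382,0.0173,0,0,0,100],[0,0.0382,0.0173,0,0,0,100],[0.04,0,0,0,0,0,100],[0.04,0,0,0,0,0,100],[0,0,0,0,0,0,100],[0,0,0,0,0,0,100]]'
python3 -c "
from h import *
go([.621,.238,.073],0)"
```

```text
t: 15.0
eef_pos: [0.6206, 0.2385, 0.3087]
orientation: [-1.315, 1.569, -2.89]
contact_force: [-0.4, -0.4, 0.9]
finger_gap: 0.0853
t 15.0 eef [0.6206 0.2385 0.3087] toolY ang -0.3 j6 1.82 gap 0.0853
 tcp target [0.621 0.238 0.228] tool shift now(mm) [80.7  0.6  0.4] rotvec deg [-0.26  0.03  0.1 ] rad [-0.0045  0.0005  0.0018]
```

```bash
python3 -m crank '[[0.035,0,0,0,0,0,100],[0.03,0,0,0,0,0,100],[0.016,0,0,0,0,0,100],[0,0,0,0,0,0,100],[0,0,0,0,0,0,30],[0,0,0,0,0,0,30],[0,0,0,0,0,0,30],[0,0,0,0,0,0,30],[0,0,0,0,0,0,30],[0,0,0,0,0,0,30]]' 40
```

```text
t: 16.0
eef_pos: [0.621, 0.2386, 0.23]
orientation: [1.851, 1.567, 0.276]
contact_force: [-2.7, 0.2, 7.1]
finger_gap: 0.0491
```

```bash
python3 -m crank '[[-0.02,0,0,0,0,0,30],[-0.04,0,0,0,0,0,30],[-0.04,0,0,0,0,0,30],[0,0,0,0,0,0,30],[0,0,0,0,0,0,30]]'
python3 - <<'E'
from fit import *
ps=vision.camera("scene");pt=vision.camera("top")
m=[max(masks(p,"crate"),key=lambda a:a[0])[1] for p in(ps,pt)]
for o in([(ps,m[0]),(pt,m[1])],[(pt,m[1])],[(ps,m[0])]):
    print(fit("crate",o,[.591,.0046,0]))
cv2.imwrite("pics/j1.png",ps["color"])
# edge-based: top rim outer corners
it=[("crate",[.5914,.0046,-.002],0)]
overlay(pt,it,"pics/ct.png",(220,145,330,225),7);overlay(ps,it,"pics/cs.png",(210,205,325,295),6.5)
E
```

```text
t: 16.5
eef_pos: [0.6206, 0.2385, 0.3294]
orientation: [1.82, 1.568, 0.244]
contact_force: [-1.1, -0.5, -2.1]
finger_gap: 0.0488
(array([ 0.59144285,  0.00445187, -0.00504154]), np.float64(0.971792415233732))
(array([ 0.59155417,  0.00418022, -0.00628365]), np.float64(0.987675367973194))
(array([ 0.59120594,  0.00563007, -0.01185755]), np.float64(0.9601617549180131))
```

View pics/ct.png

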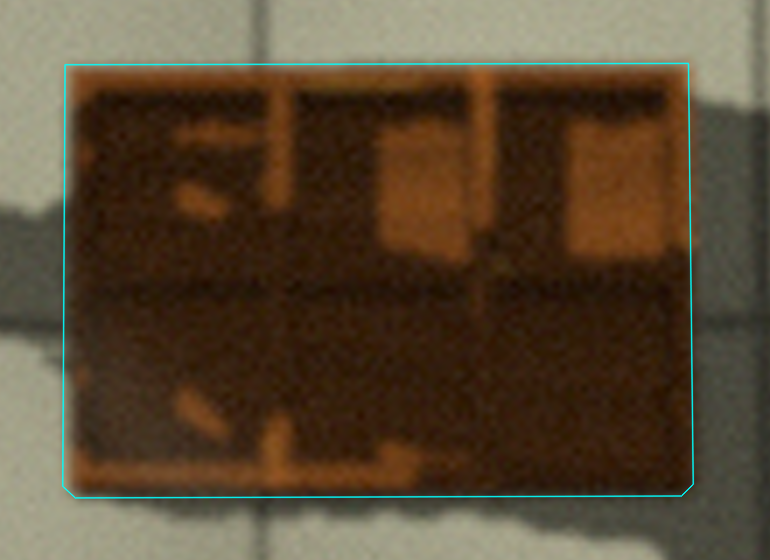

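View pics/cs.png

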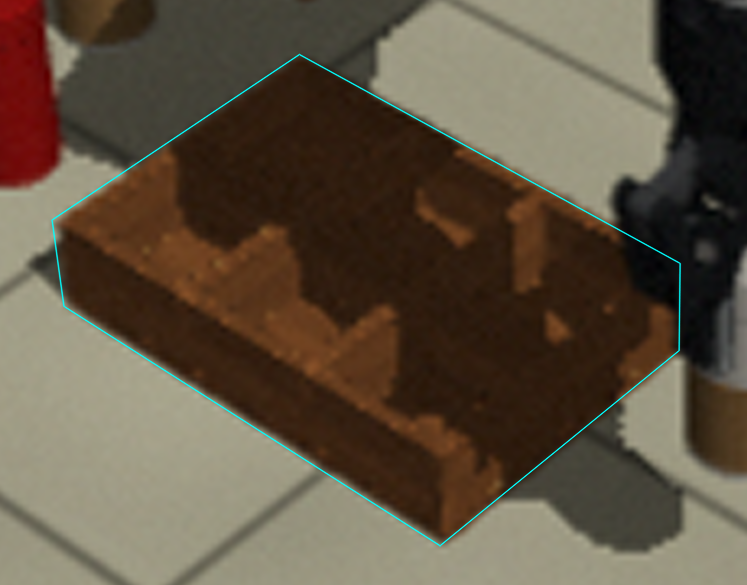

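View pics/j1.png

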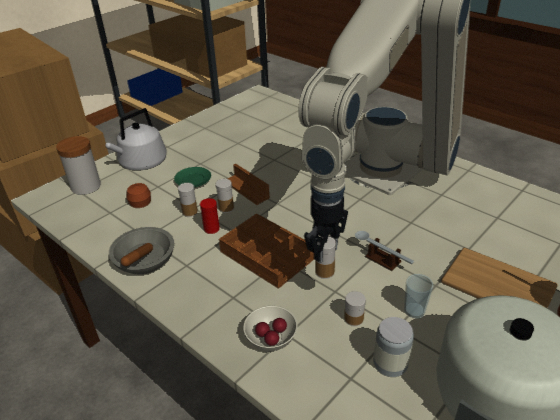

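```bash
python3 -m crank '[[0,0.002,0.04,0,0,0,30],[0,0.002,0.04,0,0,0,30],[0,0.002,0.04,0,0,0,30],[0,0.002,0.04,0,0,0,30],[0,0,0,0,0,0,30],[0,0,0,0,0,0,30],[0,0,0,0,0,0,30]]'
python3 - <<'E'
from fit import *
go([.6288,.0783,.083],-.005)
P,R,s=cur();gp=P+R.as_matrix()[:,0]*.155
ps=vision.camera("scene");pt=vision.camera("top")
it=[("crate",[.5914,.0045,-.005],0),("tall1",[P[0],P[1],0],P[2]-.230)]
overlay(pt,it,"pics/ct2.png",(200,130,340,240),5.7);overlay(ps,it,"pics/cs2.png",(210,185,325,295),6)
E
```

```text
t: 17.4
eef_pos: [0.6278, 0.079, 0.3271]
orientation: [-1.851, 1.57, 2.857]
contact_force: [0.5, -0.3, -2.1]
finger_gap: 0.0491
t 17.4 eef [0.6278 0.079  0.3271] toolY ang -0.2 j6 1.57 gap 0.0491
 tcp target [0.6288 0.0783 0.238 ] tool shift now(mm) [89.1  1.1  0.7] rotvec deg [ 0.05 -0.02  0.06] rad [ 0.0009 -0.0003  0.0011]
```

View pics/ct2.png

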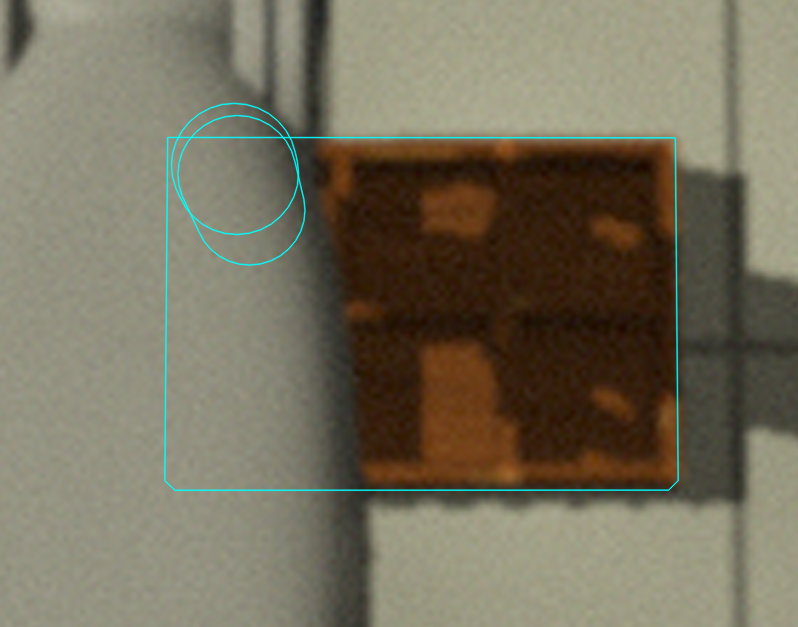

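View pics/cs2.png

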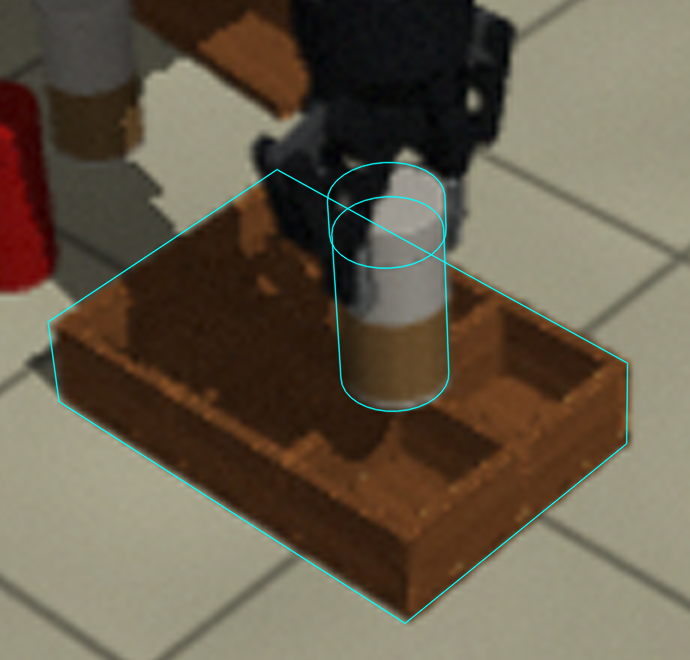

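```bash
python3 -m crank '[[0.03,0.001,0.0007,0,0,0,30],[0.025,0,0,0,0,0,30],[0.015,0,0,0,0,0,30],[0.01,0,0,0,0,0,30],[0.004,0,0,0,0,0,30],[0,0,0,0,0,0,30],[0,0,0,0,0,0,30]]'
python3 -m crank '[[0.002,0,0,0,0,0,30],[0.001,0,0,0,0,0,30],[0,0,0,0,0,0,30]]'
```

```text
t: 18.2
eef_pos: [0.6291, 0.0779, 0.2445]
orientation: [1.541, 1.57, -0.034]
contact_force: [-0.5, 0.4, -1.8]
finger_gap: 0.0489
t: 18.5
eef_pos: [0.6288, 0.0776, 0.2408]
orientation: [1.495, 1.571, -0.08]
contact_force: [-0.1, -0.1, -1.6]
finger_gap: 0.0489
```

```bash
python3 -m crank '[[0.001,0,0,0,0,0,30],[0.001,0,0,0,0,0,30],[0,0,0,0,0,0,30]]'
python3 -m crank '[[0.001,0,0,0,0,0,30],[0,0,0,0,0,0,30]]'
```

```text
t: 18.8
eef_pos: [0.6288, 0.0777, 0.2385]
orientation: [-1.627, 1.571, 3.081]
contact_force: [0.3, 0.5, -2.3]
finger_gap: 0.0489
t: 19.0
eef_pos: [0.6288, 0.0777, 0.2381]
orientation: [1.412, 1.57, -0.164]
contact_force: [-2.2, 0.0, 2.5]
finger_gap: 0.0489
```

```bash
python3 -m crank '[[0,0,0,0,0,0,100],[0,0,0,0,0,0,100],[0,0,0,0,0,0,100],[0,0,0,0,0,0,100],[0,0,0,0,0,0,100],[-0.02,0,0,0,0,0,100],[-0.045,0,0,0,0,0,100],[-0.045,0,0,0,0,0,100],[0,-0.0145,0.041,0,0,0,100],[0,-0.0145,0.041,0,0,0,100],[0,-0.0145,0.041,0,0,0,100],[0,-0.0145,0.041,0,0,0,100],[0,-0.0145,0.041,0,0,0,100],[0,-0.0145,0.041,0,0,0,100],[0,-0.0145,0.041,0,0,0,100],[0,-0.0145,0.041,0,0,0,100],[0,0,0,0,0,0,100],[0,0,0,0,0,0,100]]'
python3 jars.py; python3 -c "
from h import *
go([.5125,-.2505,.073],0)
cv2.imwrite('pics/a1.png',vision.camera('scene')['color']);cv2.imwrite('pics/a1t.png',vision.camera('top')['color'])"
```

```text
t: 20.8
eef_pos: [0.511, -0.2507, 0.3476]
orientation: [-2.955, 1.57, 1.75]
contact_force: [1.1, 1.5, -0.1]
finger_gap: 0.0852
scene tall1 0.91 pos [ 0.6033 -0.3233] iou 0.936 
scene tall1 0.87 pos [ 0.5117 -0.2486] iou 0.943 
scene tall1 0.81 pos [0.6201 0.0698] iou 0.792 
scene tall1 0.69 pos [ 0.6134 -0.209 ] iou 0.946 RED
scene short1 0.59 pos [0.6227 0.3374] iou 0.922 
top tall1 0.88 pos [0.6307 0.0761] iou 0.939 
top tall1 0.84 pos [ 0.5124 -0.2495] iou 0.75 
top tall1 0.8 pos [ 0.6144 -0.2098] iou 0.95 RED
top short1 0.93 pos [0.624 0.335] iou 0.947 
t 21.1 eef [ 0.5118 -0.2487  0.3478] toolY ang -0.2 j6 0.97 gap 0.0856
 tcp target [ 0.5125 -0.2505  0.228 ] tool shift now(mm) [119.8   0.7   1.8] rotvec deg [-0.16 -0.   -0.01] rad [-0.0028 -0.     -0.0001]
```

View pics/a1.png

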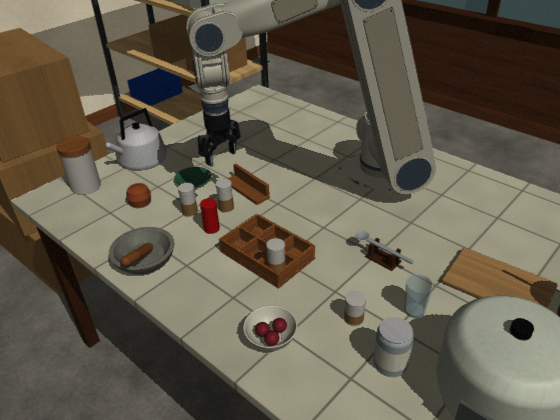

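View pics/a1t.png

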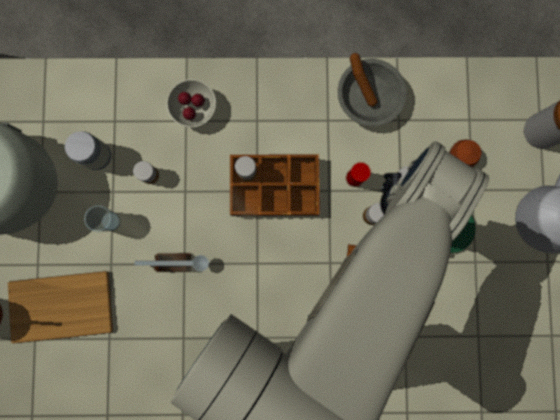

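```bash
python3 -m crank '[[0.04,0.0007,0.0015,0,0,0,100],[0.04,0,0,0,0,0,100],[0.025,0,0,0,0,0,100],[0.014,0,0,0,0,0,100],[0,0,0,0,0,0,100],[0,0,0,0,0,0,30],[0,0,0,0,0,0,30],[0,0,0,0,0,0,30],[0,0,0,0,0,0,30],[0,0,0,0,0,0,30],[0,0,0,0,0,0,30]]'
```

```text
t: 22.3
eef_pos: [0.5124, -0.2514, 0.23]
orientation: [1.003, 1.568, -0.572]
contact_force: [-1.2, 1.2, 6.2]
finger_gap: 0.0488
```

```bash
python3 -m crank '[[-0.02,0,0,0,0,0,30],[-0.04,0,0,0,0,0,30],[-0.05,0,0,0,0,0,30],[-0.03,0,0,0,0,0,30],[0,0,0,0,0,0,30],[0,0,0,0,0,0,30]]'
python3 -c "
from h import *
go([.628,-.0697,.083],-.005)"
```

```text
t: 22.9
eef_pos: [0.5119, -0.2512, 0.3691]
orientation: [0.984, 1.57, -0.591]
contact_force: [-1.3, -0.9, -2.3]
finger_gap: 0.0488
t 22.9 eef [ 0.5119 -0.2512  0.3691] toolY ang -0.3 j6 0.97 gap 0.0488
 tcp target [ 0.628  -0.0697  0.238 ] tool shift now(mm) [ 131.1  115.1 -182.1] rotvec deg [ 0.03  0.04 -0.06] rad [ 0.0005  0.0007 -0.001 ]
```

```bash
python3 -m crank '[[0,0.023,-0.0364,0,0,0,30],[0,0.023,-0.0364,0,0,0,30],[0,0.023,-0.0364,0,0,0,30],[0,0.023,-0.0364,0,0,0,30],[0,0.023,-0.0364,0,0,0,30],[0.03,0,0,0,0,0,30],[0.03,0,0,0,0,0,30],[0,0,0,0,0,0,30],[0,0,0,0,0,0,30]]'
python3 - <<'E'
from fit import *
go([.628,-.0697,.083],-.005)
P,R,s=cur()
ps=vision.camera("scene")
overlay(ps,[("crate",[.5914,.0045,-.005],0),("tall1",[P[0],P[1],0],P[2]-.230)],"pics/cs3.png",(210,185,325,295),6)
E
```

```text
t: 23.8
eef_pos: [0.6277, -0.0699, 0.3078]
orientation: [-1.812, 1.568, 2.896]
contact_force: [0.2, -0.8, -2.0]
finger_gap: 0.0493
t 23.8 eef [ 0.6277 -0.0699  0.3078] toolY ang -0.3 j6 1.33 gap 0.0493
 tcp target [ 0.628  -0.0697  0.238 ] tool shift now(mm) [69.8  0.5 -0.1] rotvec deg [ 0.02 -0.04  0.16] rad [ 0.0003 -0.0007  0.0028]
```

View pics/cs3.png

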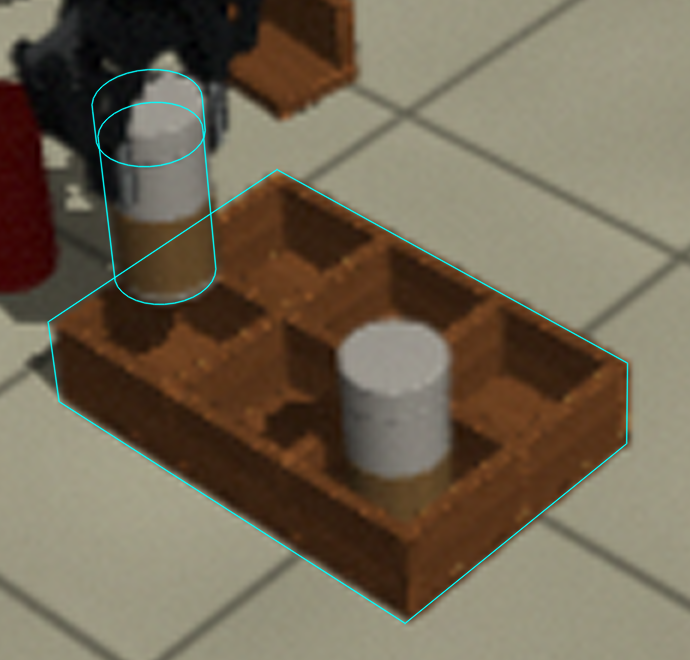

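Jar 1 stands in the back-left cell. The held jar, at about (160,230) in the crop, lines up with the back-right cell, so I'll lower it.

```bash
python3 -m crank '[[0.025,0.0005,0,0,0,0,30],[0.02,0,0,0,0,0,30],[0.012,0,0,0,0,0,30],[0.006,0,0,0,0,0,30],[0.003,0,0,0,0,0,30],[0,0,0,0,0,0,30],[0,0,0,0,0,0,30]]'
python3 -m crank '[[0.001,0,0,0,0,0,30],[0.001,0,0,0,0,0,30],[0,0,0,0,0,0,30]]'
```

```text
t: 24.55
eef_pos: [0.6286, -0.0699, 0.2436]
orientation: [1.354, 1.57, -0.221]
contact_force: [-0.1, -0.2, -1.3]
finger_gap: 0.0488
t: 24.85
eef_pos: [0.6284, -0.0698, 0.2407]
orientation: [1.018, 1.571, -0.558]
contact_force: [-0.6, 0.3, -1.4]
finger_gap: 0.0489
```

```bash
python3 -m crank '[[0.001,0,0,0,0,0,30],[0.001,0,0,0,0,0,30],[0,0,0,0,0,0,30]]'
python3 -m crank '[[0.0007,0,0,0,0,0,30],[0,0,0,0,0,0,30]]'
```

```text
t: 25.15
eef_pos: [0.6283, -0.0698, 0.2385]
orientation: [-1.811, 1.57, 2.896]
contact_force: [-0.5, 0.2, -2.1]
finger_gap: 0.0491
t: 25.35
eef_pos: [0.6284, -0.0698, 0.2382]
orientation: [1.248, 1.571, -0.327]
contact_force: [-0.3, -0.2, -0.3]
finger_gap: 0.0489
```

```bash
python3 -m crank '[[0,0,0,0,0,0,100],[0,0,0,0,0,0,100],[0,0,0,0,0,0,100],[0,0,0,0,0,0,100],[0,0,0,0,0,0,100],[-0.02,0,0,0,0,0,100],[-0.045,0,0,0,0,0,100],[-0.045,0,0,0,0,0,100],[0,-0.0042,0.0426,0,0,0,100],[0,-0.0042,0.0426,0,0,0,100],[0,-0.0042,0.0426,0,0,0,100],[0,-0.0042,0.0426,0,0,0,100],[0,-0.0042,0.0426,0,0,0,100],[0,-0.0042,0.0426,0,0,0,100],[0,0,0,0,0,0,100],[0,0,0,0,0,0,100]]'
python3 jars.py; python3 -c "
from h import *
go([.603,-.3255,.073],0)
cv2.imwrite('pics/a2.png',vision.camera('scene')['color'])"
```

```text
t: 26.95
eef_pos: [0.6016, -0.3265, 0.3474]
orientation: [-2.382, 1.57, 2.324]
contact_force: [0.3, -0.1, -0.3]
finger_gap: 0.0853
scene tall1 0.88 pos [0.6205 0.071 ] iou 0.796 
scene tall1 0.87 pos [ 0.6133 -0.2082] iou 0.945 RED
scene tall1 0.59 pos [ 0.6062 -0.093 ] iou 0.716 
scene tall1 0.55 pos [ 0.602  -0.3258] iou 0.918 
scene short1 0.7 pos [0.6219 0.3373] iou 0.9 
top tall1 0.79 pos [0.6294 0.075 ] iou 0.919 
top tall1 0.76 pos [ 0.6054 -0.3261] iou 0.638 
top tall1 0.7 pos [0.3929 0.3165] iou 0.173 
top tall1 0.69 pos [ 0.6294 -0.0713] iou 0.945 
top tall1 0.67 pos [ 0.614  -0.2105] iou 0.911 RED
top short1 0.69 pos [0.6241 0.3352] iou 0.957 
t 27.25 eef [ 0.6024 -0.3241  0.3483] toolY ang -0.2 j6 0.96 gap 0.0856
 tcp target [ 0.603  -0.3255  0.228 ] tool shift now(mm) [120.3   0.6   1.4] rotvec deg [-0.17  0.01 -0.02] rad [-0.003   0.0002 -0.0003]
```

View pics/a2.png

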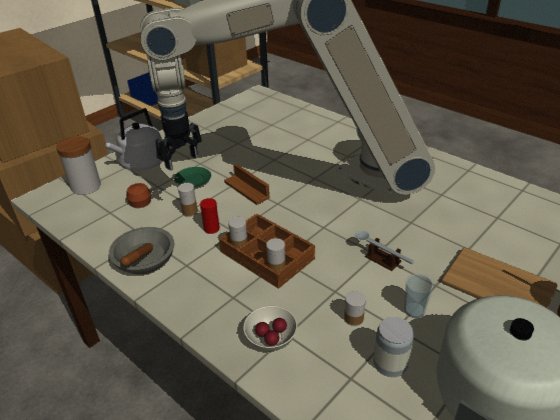

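Both tall jars stand in the back corner cells, at (238,228) and (276,250), and the third is still at (188,198). I'll descend and grip it.

```bash
python3 -m crank '[[0.04,0.0006,0.0014,0,0,0,100],[0.04,0,0,0,0,0,100],[0.025,0,0,0,0,0,100],[0.0145,0,0,0,0,0,100],[0,0,0,0,0,0,100],[0,0,0,0,0,0,30],[0,0,0,0,0,0,30],[0,0,0,0,0,0,30],[0,0,0,0,0,0,30],[0,0,0,0,0,0,30],[0,0,0,0,0,0,30]]'
python3 -m crank '[[-0.02,0,0,0,0,0,30],[-0.04,0,0,0,0,0,30],[-0.05,0,0,0,0,0,30],[-0.04,0,0,0,0,0,30],[0,0,0,0,0,0,30],[0,0,0,0,0,0,30]]'
python3 -c "
from h import *
go([.6284,.0043,.083],-.005)"
```

```text
t: 28.4
eef_pos: [0.6029, -0.3268, 0.2301]
orientation: [1.008, 1.568, -0.567]
contact_force: [0.2, 0.7, 5.8]
finger_gap: 0.0488
t: 29.0
eef_pos: [0.6026, -0.3266, 0.3796]
orientation: [0.952, 1.568, -0.624]
contact_force: [0.4, -0.6, -0.6]
finger_gap: 0.0488
t 29.0 eef [ 0.6026 -0.3266  0.3796] toolY ang -0.3 j6 0.96 gap 0.0488
 tcp target [0.6284 0.0043 0.238 ] tool shift now(mm) [ 141.2   24.1 -331.2] rotvec deg [ 0.03  0.08 -0.11] rad [ 0.0005  0.0013 -0.0019]
```

```bash
python3 -m crank '[[0,0.003,-0.0414,0,0,0,30],[0,0.003,-0.0414,0,0,0,30],[0,0.003,-0.0414,0,0,0,30],[0,0.003,-0.0414,0,0,0,30],[0,0.003,-0.0414,0,0,0,30],[0,0.003,-0.0414,0,0,0,30],[0,0.003,-0.0414,0,0,0,30],[0,0.003,-0.0414,0,0,0,30],[0,0,0,0,0,0,30],[0,0,0,0,0,0,30]]'
python3 - <<'E'
from fit import *
go([.6284,.0043,.083],-.005)
P,R,s=cur()
ps=vision.camera("scene")
overlay(ps,[("crate",[.5914,.0045,-.005],0),("tall1",[P[0],P[1],0],P[2]-.230)],"pics/cs4.png",(210,165,325,295),5)
E
```

```text
t: 30.0
eef_pos: [0.628, 0.0054, 0.3769]
orientation: [-1.602, 1.568, 3.108]
contact_force: [-0.2, -1.1, -0.8]
finger_gap: 0.0488
t 30.0 eef [0.628  0.0054 0.3769] toolY ang -0.1 j6 1.45 gap 0.0488
 tcp target [0.6284 0.0043 0.238 ] tool shift now(mm) [138.9   0.8   1.2] rotvec deg [ 0.15 -0.    0.15] rad [ 0.0026 -0.0001  0.0026]
```

View pics/cs4.png

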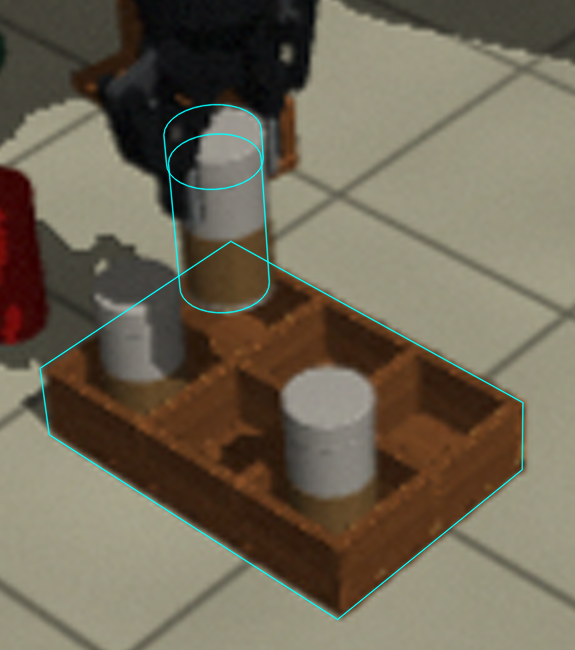

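```bash
python3 -m crank '[[0.04,0.0008,0.002,0,0,0,30],[0.04,0,0,0,0,0,30],[0.03,0,0,0,0,0,30],[0.015,0,0,0,0,0,30],[0.008,0,0,0,0,0,30],[0.002,0,0,0,0,0,30],[0,0,0,0,0,0,30],[0,0,0,0,0,0,30]]'
python3 -m crank '[[0.001,0,0,0,0,0,30],[0,0,0,0,0,0,30]]'
```

```text
t: 30.85
eef_pos: [0.6292, 0.002, 0.2445]
orientation: [1.424, 1.569, -0.152]
contact_force: [0.3, -0.0, -1.2]
finger_gap: 0.0489
t: 31.05
eef_pos: [0.629, 0.0024, 0.243]
orientation: [1.417, 1.57, -0.158]
contact_force: [-0.4, 0.2, -1.1]
finger_gap: 0.0489
```

```bash
python3 -m crank '[[0.002,0,0,0,0,0,30],[0.001,0,0,0,0,0,30],[0.001,0,0,0,0,0,30],[0,0,0,0,0,0,30],[0,0,0,0,0,0,30]]'
python3 -m crank '[[0.0007,0,0,0,0,0,30],[0,0,0,0,0,0,30]]'
```

```text
t: 31.55
eef_pos: [0.6289, 0.0024, 0.2384]
orientation: [-1.6, 1.571, 3.108]
contact_force: [-0.1, -0.3, 0.5]
finger_gap: 0.0491
t: 31.75
eef_pos: [0.6289, 0.0024, 0.2382]
orientation: [1.328, 1.57, -0.247]
contact_force: [-1.3, -0.2, 3.6]
finger_gap: 0.0491
```

```bash
python3 -m crank '[[0,0,0,0,0,0,100],[0,0,0,0,0,0,100],[0,0,0,0,0,0,100],[0,0,0,0,0,0,100],[0,0,0,0,0,0,100],[-0.02,0,0,0,0,0,100],[-0.045,0,0,0,0,0,100],[-0.045,0,0,0,0,0,100],[0,-0.0006,-0.0417,0,0,0,100],[0,-0.0006,-0.0417,0,0,0,100],[0,-0.0006,-0.0417,0,0,0,100],[0,-0.0006,-0.0417,0,0,0,100],[0,-0.0006,-0.0417,0,0,0,100],[0,-0.0006,-0.0417,0,0,0,100],[0,-0.0006,-0.0417,0,0,0,100],[0,-0.0006,-0.0417,0,0,0,100],[0,0,0,-0.1428,0,0,100],[0,0,0,-0.1428,0,0,100],[0,0,0,-0.1428,0,0,100],[0,0,0,-0.1428,0,0,100]]'
python3 -m crank '[[0,0,0,-0.1428,0,0,100],[0,0,0,-0.1428,0,0,100],[0,0,0,-0.1428,0,0,100],[0,0,0,-0.1428,0,0,100],[0,0,0,-0.1428,0,0,100],[0,0,0,-0.1428,0,0,100],[0,0,0,-0.1428,0,0,100],[0,0,0,0,0,0,100]]'
python3 jars.py; python3 -c "
from h import *
go([.6235,.336,.066],np.pi/2-.005)
cv2.imwrite('pics/a3.png',vision.camera('scene')['color'])"
```

```text
t: 33.75
eef_pos: [0.6256, 0.3363, 0.3475]
orientation: [-1.681, 1.57, -2.679]
contact_force: [0.3, -0.1, -0.3]
finger_gap: 0.0854
t: 34.55
eef_pos: [0.6256, 0.336, 0.3477]
orientation: [-2.678, 1.571, -2.681]
contact_force: [-0.4, 0.5, 0.1]
finger_gap: 0.0853
scene tall1 0.94 pos [ 0.6117 -0.2099] iou 0.92 RED
scene tall1 0.9 pos [0.6082 0.059 ] iou 0.79 
scene tall1 0.66 pos [ 0.6189 -0.0799] iou 0.791 
scene tall1 0.64 pos [ 0.6134 -0.0101] iou 0.744 
scene short1 0.98 pos [0.6244 0.3383] iou 0.928 
top tall1 0.92 pos [0.6312 0.0761] iou 0.946 
top tall1 0.83 pos [0.63   0.0015] iou 0.961 
top tall1 0.67 pos [ 0.6156 -0.2102] iou 0.951 RED
top tall1 0.65 pos [ 0.6297 -0.0725] iou 0.936 
top tall1 0.57 pos [ 0.3916 -0.3132] iou 0.355 
top short1 0.62 pos [0.6241 0.335 ] iou 0.884 
t 34.85 eef [0.6256 0.336  0.3478] toolY ang 89.6 j6 0.38 gap 0.0854
 tcp target [0.6235 0.336  0.221 ] tool shift now(mm) [126.8  -0.   -2.1] rotvec deg [-0.08 -0.   -0.  ] rad [-0.0015 -0.0001 -0.    ]
```

View pics/a3.png

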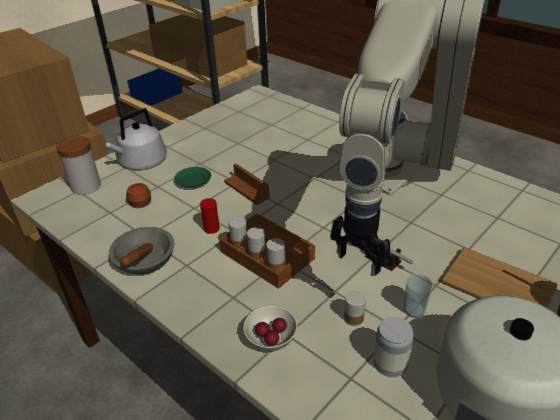

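All three tall jars are in the back row, at (238,228), (256,240) and (276,250). Next I'll grip the short jar at (355,307).

```bash
python3 -m crank '[[0.04,0,-0.0016,0,0,0,100],[0.04,0,0,0,0,0,100],[0.03,0,0,0,0,0,100],[0.0162,0,0,0,0,0,100],[0,0,0,0,0,0,100],[0,0,0,0,0,0,30],[0,0,0,0,0,0,30],[0,0,0,0,0,0,30],[0,0,0,0,0,0,30],[0,0,0,0,0,0,30],[0,0,0,0,0,0,30]]'
python3 -c "
from h import *
go([.5548,.0787,.066],np.pi/2-.005)"
```

```text
t: 36.0
eef_pos: [0.6244, 0.3361, 0.2235]
orientation: [0.392, 1.568, 0.388]
contact_force: [0.2, 0.1, 6.6]
finger_gap: 0.0489
t 36.0 eef [0.6244 0.3361 0.2235] toolY ang 89.7 j6 0.38 gap 0.0489
 tcp target [0.5548 0.0787 0.221 ] tool shift now(mm) [   2.  -257.8  -68.4] rotvec deg [ 0.02  0.16 -0.07] rad [ 0.0004  0.0028 -0.0012]
```

```bash
python3 -m crank '[[-0.02,0,0,0,0,0,30],[-0.045,0,0,0,0,0,30],[-0.045,0,0,0,0,0,30],[0,-0.043,-0.0114,0,0,0,30],[0,-0.043,-0.0114,0,0,0,30],[0,-0.043,-0.0114,0,0,0,30],[0,-0.043,-0.0114,0,0,0,30],[0,-0.043,-0.0114,0,0,0,30],[0,-0.043,-0.0114,0,0,0,30],[0,0,0,0,0,0,30],[0,0,0,0,0,0,30]]'
python3 - <<'E'
from fit import *
go([.5548,.0787,.076],np.pi/2-.005)
P,R,s=cur()
ps=vision.camera("scene")
overlay(ps,[("crate",[.5914,.0045,-.005],0),("short1",[P[0],P[1],0],P[2]-.223)],"pics/cs5.png",(210,165,325,295),5)
E
```

```text
t: 37.1
eef_pos: [0.5543, 0.0774, 0.3324]
orientation: [0.218, 1.569, 0.211]
contact_force: [0.3, 0.3, -1.3]
finger_gap: 0.0481
t 37.1 eef [0.5543 0.0774 0.3324] toolY ang 89.6 j6 -0.0 gap 0.0481
 tcp target [0.5548 0.0787 0.231 ] tool shift now(mm) [101.4   1.3   0.3] rotvec deg [-0.11  0.07 -0.02] rad [-0.0019  0.0013 -0.0003]
```

View pics/cs5.png

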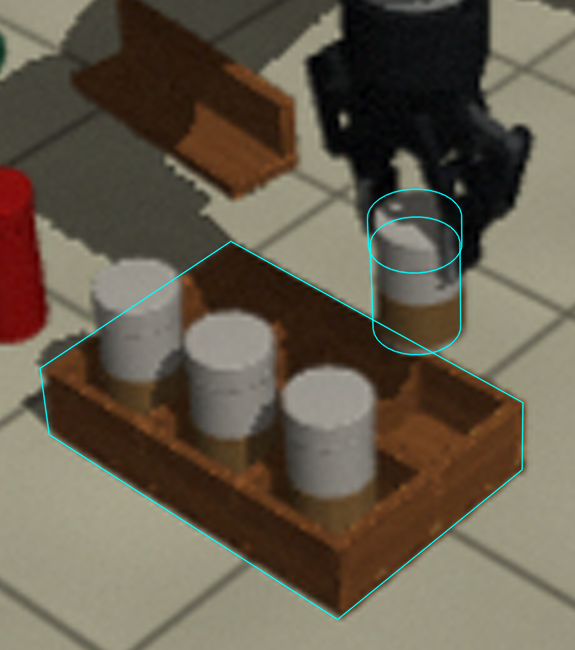

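Aligned. I'll lower it into the front-left cell.

```bash
python3 -m crank '[[0.035,0.0013,0.0003,0,0,0,30],[0.03,0,0,0,0,0,30],[0.018,0,0,0,0,0,30],[0.01,0,0,0,0,0,30],[0.003,0,0,0,0,0,30],[0,0,0,0,0,0,30],[0,0,0,0,0,0,30]]'
python3 -m crank '[[0.002,0,0,0,0,0,30],[0,0,0,0,0,0,30],[0,0,0,0,0,0,30]]'
```

```text
t: 37.85
eef_pos: [0.5552, 0.0799, 0.2366]
orientation: [0.018, 1.569, 0.014]
contact_force: [0.6, 0.2, -1.3]
finger_gap: 0.0485
t: 38.15
eef_pos: [0.5548, 0.0796, 0.2339]
orientation: [0.048, 1.57, 0.044]
contact_force: [0.5, 0.5, -1.0]
finger_gap: 0.0484
```

```bash
python3 -m crank '[[0.001,0,0,0,0,0,30],[0.001,0,0,0,0,0,30],[0,0,0,0,0,0,30],[0,0,0,0,0,0,30]]'
python3 -m crank '[[0.001,0,0,0,0,0,30],[0,0,0,0,0,0,30]]'
```

```text
t: 38.55
eef_pos: [0.5548, 0.0796, 0.2315]
orientation: [-3.056, 1.571, -3.06]
contact_force: [0.4, -0.2, -0.4]
finger_gap: 0.0484
t: 38.75
eef_pos: [0.5549, 0.0796, 0.2315]
orientation: [-0.117, 1.57, -0.122]
contact_force: [-2.3, -2.4, 8.0]
finger_gap: 0.049
```

```bash
python3 -m crank '[[0,0,0,0,0,0,100],[0,0,0,0,0,0,100],[0,0,0,0,0,0,100],[0,0,0,0,0,0,100],[0,0,0,0,0,0,100],[-0.02,0,0,0,0,0,100],[-0.045,0,0,0,0,0,100],[-0.045,0,0,0,0,0,100],[0,-0.039,-0.0197,0,0,0,100],[0,-0.039,-0.0197,0,0,0,100],[0,-0.039,-0.0197,0,0,0,100],[0,-0.039,-0.0197,0,0,0,100],[0,-0.039,-0.0197,0,0,0,100],[0,-0.039,-0.0197,0,0,0,60],[0,-0.039,-0.0197,0,0,0,60],[0,-0.039,-0.0197,0,0,0,60],[0,-0.039,-0.0197,0,0,0,60],[0,0,0,0,0,0,60]]'
python3 -m crank '[[0,0,0,0.1412,0,0,50],[0,0,0,0.1412,0,0,50],[0,0,0,0.1412,0,0,50],[0,0,0,0.1412,0,0,50],[0,0,0,0.1412,0,0,50],[0,0,0,0.1412,0,0,50],[0,0,0,0.1412,0,0,50],[0,0,0,0.1412,0,0,50],[0,0,0,0.1412,0,0,50],[0,0,0,0.1412,0,0,50],[0,0,0,0.1412,0,0,50],[0,0,0,0.1412,0,0,50],[0,0,0,0,0,0,50]]'
cat > strip.py <<'E'
from fit import *
ps=vision.camera("scene");pt=vision.camera("top")
best={}
import sys
q0=[float(a) for a in sys.argv[1:4]]
for n,p in(("s",ps),("t",pt)):
    c=[]
    for a,m,r in masks(p,"strip",.2):
        q,s=fit("strip",[(p,m)],q0); c.append((s,q,m)); print(n,round(a,2),m.sum(),q.round(4),round(s,3))
    if c: best[n]=max(c,key=lambda a:a[0])
if len(best)==2: print("both",fit("strip",[(ps,best["s"][2]),(pt,best["t"][2])],q0))
cv2.imwrite(sys.argv[4]+"s.png",ps["color"]);cv2.imwrite(sys.argv[4]+"t.png",pt["color"])
E
python3 strip.py .3997 -.2736 -.126 pics/st1
python3 jars.py
```

```text
t: 40.55
eef_pos: [0.3741, -0.2743, 0.3406]
orientation: [-1.672, 1.57, -1.681]
contact_force: [1.1, 0.6, -0.7]
finger_gap: 0.0509
t: 41.85
eef_pos: [0.3761, -0.2701, 0.3406]
orientation: [3.017, 1.571, 1.316]
contact_force: [0.9, 0.0, -0.4]
finger_gap: 0.0428
s 0.64 932 [ 0.398  -0.2738 -0.1317] 0.923
t 0.72 925 [ 0.3994 -0.2779 -0.1176] 0.623
both (array([ 0.39902884, -0.27410194, -0.13313869]), np.float64(0.7650104041554381))
scene tall1 0.93 pos [ 0.6169 -0.007 ] iou 0.753 
scene tall1 0.84 pos [ 0.6142 -0.2072] iou 0.915 RED
scene tall1 0.76 pos [ 0.6132 -0.0866] iou 0.764 
scene tall1 0.75 pos [ 0.425  -0.2341] iou 0.397 
scene tall1 0.73 pos [0.606  0.0567] iou 0.759 
scene short1 0.84 pos [0.5419 0.0693] iou 0.704 
top tall1 0.81 pos [0.6307 0.0021] iou 0.953 
top tall1 0.7 pos [ 0.6295 -0.0722] iou 0.946 
top tall1 0.7 pos [ 0.614  -0.2098] iou 0.943 RED
top tall1 0.69 pos [0.6287 0.0762] iou 0.859 
top short1 0.61 pos [0.5557 0.0786] iou 0.877
```

View pics/st1s.png

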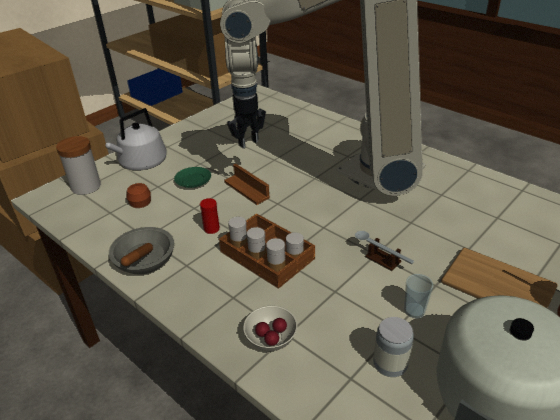

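View pics/st1t.png

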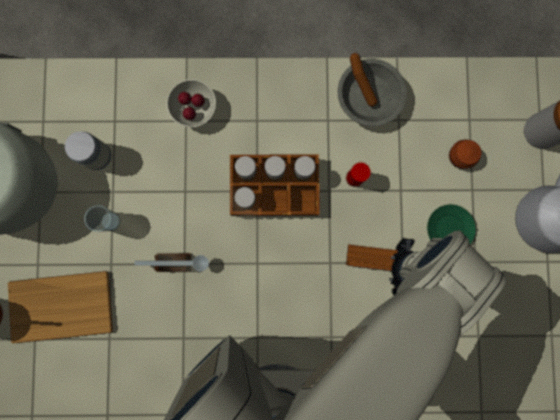

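All four jars are seated in the crate and the strip hasn't moved, with its fin towards the robot. I'll grip the fin.

```bash
python3 -c "
from h import *
go([.3779,-.2718,.040],-.125)"
```

```text
t 42.35 eef [ 0.3759 -0.2706  0.3406] toolY ang -7.3 j6 0.89 gap 0.0425
 tcp target [ 0.3779 -0.2718  0.195 ] tool shift now(mm) [145.6   2.1   0.9] rotvec deg [-0.15  0.   -0.  ] rad [-0.0025  0.     -0.    ]
```

```bash
python3 -m crank '[[0.04,0.002,0.001,0,0,0,50],[0.04,0,0,0,0,0,50],[0.035,0,0,0,0,0,50],[0.02,0,0,0,0,0,50],[0.0105,0,0,0,0,0,50],[0,0,0,0,0,0,50],[0,0,0,0,0,0,50],[0,0,0,0,0,0,0],[0,0,0,0,0,0,0],[0,0,0,0,0,0,0],[0,0,0,0,0,0,0],[0,0,0,0,0,0,0],[0,0,0,0,0,0,0],[0,0,0,0,0,0,0]]' 60
```

```text
t: 43.75
eef_pos: [0.378, -0.272, 0.1961]
orientation: [0.866, 1.569, -0.833]
contact_force: [-0.8, 0.7, 5.9]
finger_gap: 0.0112
```

```bash
python3 -m crank '[[-0.015,0,0,0,0,0,0],[-0.035,0,0,0,0,0,0],[-0.02,0,0,0,0,0,0],[0,0,0,-0.123,0,0,0],[0,0.0110,-0.0396,0,0,0,0],[0,0.0110,-0.0396,0,0,0,0],[0,0.0110,-0.0396,0,0,0,0],[0,0.0110,-0.0396,0,0,0,0],[0,0.0110,-0.0396,0,0,0,0],[0,0.0110,-0.0396,0,0,0,0],[0,0.0110,-0.0396,0,0,0,0],[0,0,0,0,0,0,0],[0,0,0,0,0,0,0]]'
python3 - <<'E'
from fit import *
go([.4554,.005,.043],-.005)
P,R,s=cur();A=R.as_matrix();ang=np.arctan2(A[1,1],A[0,1]);d=np.array([np.cos(ang),np.sin(ang)])
q=P[:2]+.022*d
print("strip",q,ang)
ps=vision.camera("scene");pt=vision.camera("top")
it=[("crate",[.5914,.0045,-.005],0),("strip",[*q,ang],P[2]-.1955)]
overlay(ps,it,"pics/ss.png",(210,165,350,295),5);overlay(pt,it,"pics/stt.png",(200,130,340,260),5)
E
```

```text
t: 45.05
eef_pos: [0.4561, 0.0059, 0.2652]
orientation: [0.155, 1.57, -1.418]
contact_force: [0.3, -0.8, -2.0]
finger_gap: 0.0112
t 45.05 eef [0.4561 0.0059 0.2652] toolY ang -0.1 j6 1.4 gap 0.0112
 tcp target [0.4554 0.005  0.198 ] tool shift now(mm) [67.2 -0.7  0.9] rotvec deg [ 0.15  0.02 -0.  ] rad [ 0.0027  0.0003 -0.    ]
strip [0.47808344 0.00588148] -0.0023304628365821358
```

View pics/ss.png

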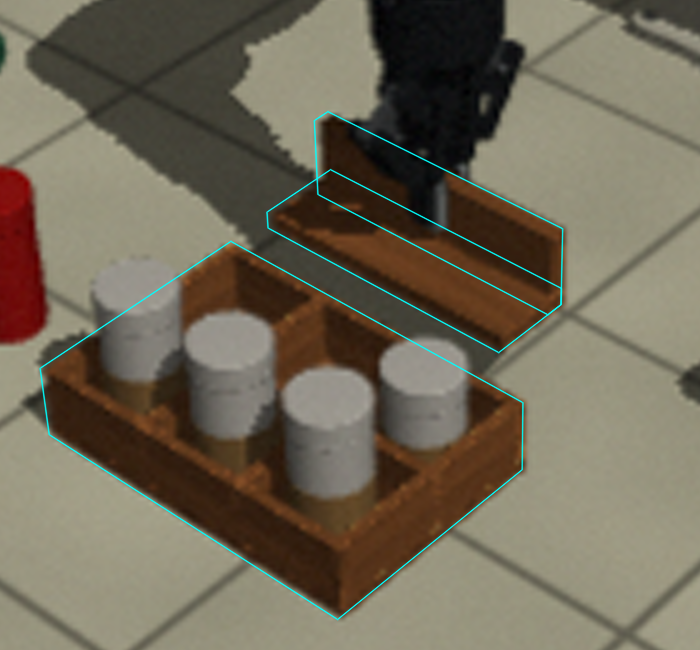

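View pics/stt.png

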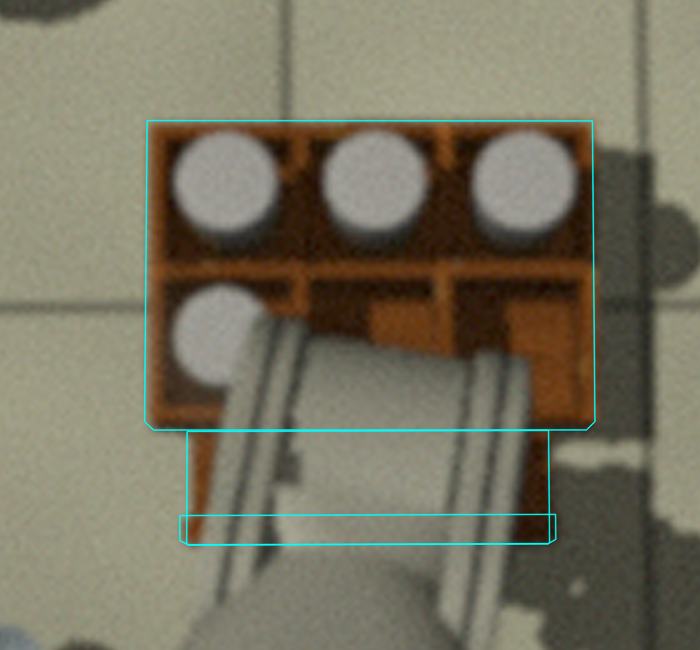

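```bash
python3 -m crank '[[0.025,-0.0008,0.0009,0.0027,0,0,0],[0.02,0,0,0,0,0,0],[0.012,0,0,0,0,0,0],[0.006,0,0,0,0,0,0],[0.002,0,0,0,0,0,0],[0,0,0,0,0,0,0],[0,0,0,0,0,0,0]]'
python3 -m crank '[[0.002,0,0,0,0,0,0],[0.001,0,0,0,0,0,0],[0,0,0,0,0,0,0],[0,0,0,0,0,0,0]]'
```

```text
t: 45.85
eef_pos: [0.4556, 0.0038, 0.2007]
orientation: [1.36, 1.57, -0.219]
contact_force: [-0.6, 0.3, -2.3]
finger_gap: 0.0113
t: 46.25
eef_pos: [0.4554, 0.0042, 0.1971]
orientation: [1.631, 1.571, 0.053]
contact_force: [0.3, -0.2, -1.8]
finger_gap: 0.0113
```

```bash
python3 -m crank '[[0.001,0,0,0,0,0,0],[0,0,0,0,0,0,0]]'
python3 -m crank '[[0,0.002,0,0,0,0,0],[0,0.002,0,0,0,0,0],[0,0,0,0,0,0,0]]'
```

```text
t: 46.45
eef_pos: [0.4554, 0.0041, 0.1962]
orientation: [1.576, 1.57, -0.003]
contact_force: [-0.0, 0.1, -1.2]
finger_gap: 0.011
t: 46.75
eef_pos: [0.4598, 0.004, 0.1961]
orientation: [1.446, 1.57, -0.132]
contact_force: [0.6, -0.5, 0.9]
finger_gap: 0.0107
```

```bash
python3 -m crank '[[0,0.001,0,0,0,0,0],[0,0.001,0,0,0,0,0],[0,0,0,0,0,0,0]]'
python3 -m crank '[[0,0.001,0,0,0,0,0],[0,0,0,0,0,0,0]]'
python3 -m crank '[[0,0.001,0,0,0,0,0],[0,0,0,0,0,0,0]]'
```

```text
t: 47.05
eef_pos: [0.4614, 0.0041, 0.1961]
orientation: [-1.586, 1.571, 3.118]
contact_force: [-2.7, 0.2, 3.8]
finger_gap: 0.0112
t: 47.25
eef_pos: [0.4623, 0.0041, 0.1961]
orientation: [-1.69, 1.571, 3.015]
contact_force: [-4.6, 0.3, 4.6]
finger_gap: 0.0108
t: 47.45
eef_pos: [0.4632, 0.0041, 0.1961]
orientation: [-1.545, 1.57, -3.124]
contact_force: [-3.4, -0.8, 5.4]
finger_gap: 0.0113
```

```bash
python3 -m crank '[[0,0.001,0,0,0,0,0],[0,0,0,0,0,0,0]]'
python3 -m crank '[[0,0.001,0,0,0,0,0],[0,0,0,0,0,0,0]]'
python3 -m crank '[[0,0.001,0,0,0,0,0],[0,0,0,0,0,0,0]]'
```

```text
t: 47.65
eef_pos: [0.4635, 0.0041, 0.1961]
orientation: [-1.442, 1.569, -3.021]
contact_force: [-9.1, -1.0, 10.4]
finger_gap: 0.0115
t: 47.85
eef_pos: [0.464, 0.004, 0.1962]
orientation: [-1.343, 1.568, -2.921]
contact_force: [-12.4, -2.7, 14.1]
finger_gap: 0.0114
t: 48.05
eef_pos: [0.4644, 0.004, 0.1962]
orientation: [-1.385, 1.566, -2.964]
contact_force: [-16.8, -3.1, 18.3]
finger_gap: 0.0112
```

```bash
python3 -c "
from h import *
P,R,s=cur();print(s['wrist_torque'],s['contact_force'],R.as_matrix()[:,1])"
python3 -m crank '[[0,-0.001,0,0,0,0,0],[0,-0.001,0,0,0,0,40],[0,0,0,0,0,0,40],[0,0,0,0,0,0,40],[0,0,0,0,0,0,40],[0,0,0,0,0,0,40]]'
python3 -m crank '[[-0.03,0,0,0,0,0,40],[-0.04,0,0,0,0,0,40],[-0.04,0,0,0,0,0,40],[0,0,0.04,0,0,0,40],[0,0,0.05,0,0,0,40],[0,0,0.05,0,0,0,40],[0,0,0.05,0,0,0,40],[0,0,0.05,0,0,0,0],[0,0,0.05,0,0,0,0],[0,0,0,0,0,0,0]]'
python3 strip.py .4854 .0045 -.005 pics/st2
```

```text
[-0.53269322  3.04913074  0.16674443] [-16.76916606  -3.1062724   18.31720748] [ 0.99995881 -0.00774232 -0.00473697]
t: 48.65
eef_pos: [0.4645, 0.004, 0.196]
orientation: [1.848, 1.571, 0.27]
contact_force: [0.4, 0.0, -0.2]
finger_gap: 0.0341
t: 49.65
eef_pos: [0.462, -0.2914, 0.3055]
orientation: [0.255, 1.569, -1.329]
contact_force: [1.0, 0.8, 0.2]
finger_gap: -0.0
s 0.89 753 [ 0.4796  0.0008 -0.0042] 0.525
t 0.81 1473 [ 0.4858  0.0037 -0.002 ] 0.963
both (array([ 4.85716459e-01,  4.01251468e-03, -2.63617912e-04]), np.float64(0.733602483228895))
```

```bash
python3 - <<'E'
from fit import *
ps=vision.camera("scene");pt=vision.camera("top")
cv2.imwrite("pics/e_t.png",cv2.resize(pt["color"][145:250,215:335],None,fx=6.6,fy=5.7,interpolation=cv2.INTER_CUBIC))
cv2.imwrite("pics/e_s.png",cv2.resize(ps["color"][165:295,210:335],None,fx=4.6,fy=4.6,interpolation=cv2.INTER_CUBIC))
E
```

```text
(no output)
```

View pics/e_t.png

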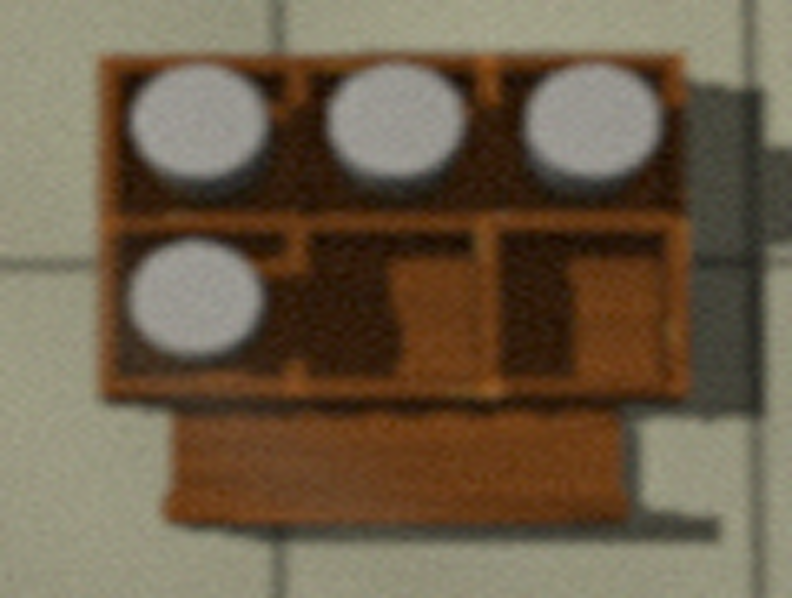

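View pics/e_s.png

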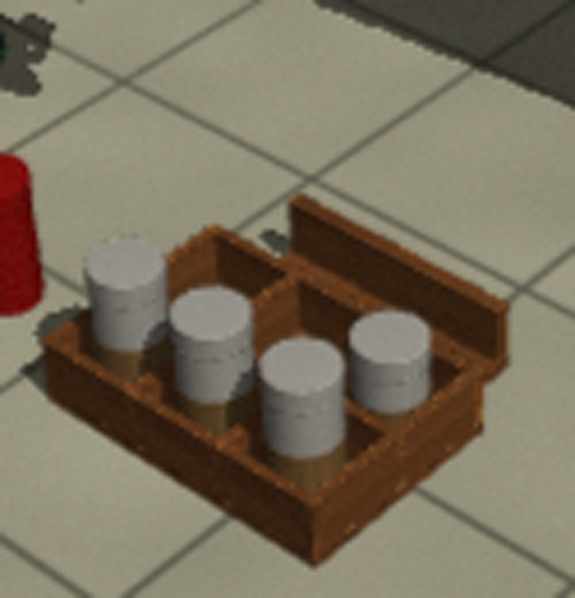

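The top view shows the strip against the front wall around row 400 and roughly centred. I'll give it a gentle push from behind the fin with the gripper shut, so it self-aligns flush.

```bash
python3 -m crank '[[0,-0.0087,-0.0422,0,0,0,0],[0,-0.0087,-0.0422,0,0,0,0],[0,-0.0087,-0.0422,0,0,0,0],[0,-0.0087,-0.0422,0,0,0,0],[0,-0.0087,-0.0422,0,0,0,0],[0,-0.0087,-0.0422,0,0,0,0],[0,-0.0087,-0.0422,0,0,0,0],[0.04,0,0,0,0,0,0],[0.04,0,0,0,0,0,0],[0.025,0,0,0,0,0,0],[0.01,0,0,0,0,0,0],[0,0,0,0,0,0,0],[0,0,0,0,0,0,0]]' 40
python3 -m crank '[[0,0.008,0,0,0,0,0],[0,0.008,0,0,0,0,0],[0,0.004,0,0,0,0,0],[0,0,0,0,0,0,0]]'
```

```text
t: 51.25
eef_pos: [0.4039, 0.0101, 0.192]
orientation: [1.407, 1.57, -0.171]
contact_force: [-0.3, 1.0, 0.6]
finger_gap: 0.0
t: 51.65
eef_pos: [0.4244, 0.0096, 0.1914]
orientation: [1.405, 1.57, -0.174]
contact_force: [0.2, 0.5, -0.6]
finger_gap: 0.0
```

```bash
python3 -m crank '[[0,0.003,0.002,0,0,0,0],[0,0.003,0.002,0,0,0,0],[0,0.003,0,0,0,0,0],[0,0.003,0,0,0,0,0],[0,0,0,0,0,0,0]]'
python3 -m crank '[[0,0.001,0,0,0,0,0],[0,0.001,0,0,0,0,0],[0,0.001,0,0,0,0,0],[0,0,0,0,0,0,0]]'
```

```text
t: 52.15
eef_pos: [0.4359, 0.0056, 0.1911]
orientation: [1.523, 1.571, -0.055]
contact_force: [0.9, -0.8, -0.8]
finger_gap: 0.0002
t: 52.55
eef_pos: [0.4386, 0.0056, 0.1911]
orientation: [1.597, 1.571, 0.019]
contact_force: [-0.4, -0.1, 0.4]
finger_gap: 0.0002
```

```bash
python3 -m crank '[[0,0.001,0,0,0,0,0],[0,0.001,0,0,0,0,0],[0,0,0,0,0,0,0]]'
python3 -m crank '[[0,0.001,0,0,0,0,0],[0,0.001,0,0,0,0,0],[0,0,0,0,0,0,0]]'
python3 -m crank '[[0,0.001,0,0,0,0,0],[0,0.001,0,0,0,0,0],[0,0,0,0,0,0,0]]'
```

```text
t: 52.85
eef_pos: [0.4406, 0.0056, 0.1911]
orientation: [1.641, 1.571, 0.062]
contact_force: [-0.4, 0.1, -0.3]
finger_gap: 0.0001
t: 53.15
eef_pos: [0.4426, 0.0056, 0.1911]
orientation: [1.368, 1.571, -0.211]
contact_force: [-0.1, 0.8, -0.3]
finger_gap: 0.0004
t: 53.45
eef_pos: [0.444, 0.0056, 0.1909]
orientation: [-1.457, 1.569, -3.036]
contact_force: [-4.7, -1.2, 2.8]
finger_gap: 0.0001
```

```bash
python3 -m crank '[[0,0.001,0,0,0,0,0],[0,0,0,0,0,0,0]]'
python3 -m crank '[[0,0.001,0,0,0,0,0],[0,0,0,0,0,0,0]]'
python3 -m crank '[[0,0.001,0,0,0,0,0],[0,0,0,0,0,0,0]]'
```

```text
t: 53.65
eef_pos: [0.4443, 0.0056, 0.1909]
orientation: [-1.458, 1.568, -3.036]
contact_force: [-9.6, -1.4, 6.8]
finger_gap: 0.0002
t: 53.85
eef_pos: [0.4446, 0.0057, 0.1908]
orientation: [-1.474, 1.566, -3.053]
contact_force: [-13.0, -1.2, 11.5]
finger_gap: -0.0002
t: 54.05
eef_pos: [0.4449, 0.0057, 0.1908]
orientation: [-1.467, 1.564, -3.046]
contact_force: [-18.1, -2.8, 15.8]
finger_gap: -0.0001
```

Stiff contact with barely any travel, so the strip is against the wall. I'll back off and check everything.

```bash
python3 -m crank '[[0,-0.005,0,0,0,0,0],[0,-0.01,0,0,0,0,0],[0,-0.02,0,0,0,0,0],[0,-0.005,0,0,0,0,0],[-0.04,0,0,0,0,0,0],[-0.05,0,0,0,0,0,0],[-0.05,0,0,0,0,0,0],[0,0,0.05,0,0,0,0],[0,0,0.05,0,0,0,0],[0,0,0.05,0,0,0,0],[0,0,0.05,0,0,0,0],[0,0,0.05,0,0,0,0],[0,0,0.05,0,0,0,0],[0,0,0,0,0,0,0]]'
python3 strip.py .4854 .0045 -.005 pics/fin
python3 jars.py
python3 - <<'E'
from fit import *
ps=vision.camera("scene");pt=vision.camera("top")
it=[("crate",[.5914,.0045,-.005],0),("strip",[.4856,.004,-.005],0),("tumbler",[.502,.4384,0],0),("saucer",[.4767,-.4586,0],0),("spoon",[.392,.271,-1.571],.04)]
overlay(pt,it,"pics/f_t.png",(60,120,480,290),1.9);overlay(ps,it,"pics/f_s.png",(160,140,450,350),2.7)
E
```

```text
t: 55.45
eef_pos: [0.4052, -0.2996, 0.3307]
orientation: [0.439, 1.569, -1.144]
contact_force: [1.1, 0.5, -0.4]
finger_gap: 0.0004
s 0.7 309 [ 0.4854  0.0045 -0.005 ] 0.0
s 0.69 689 [ 0.4807 -0.0022 -0.0203] 0.485
t 0.59 1425 [0.4864 0.0024 0.0007] 0.936
both (array([ 0.48689416,  0.00310171, -0.01157982]), np.float64(0.7077613326446115))
scene tall1 0.85 pos [ 0.6094 -0.0907] iou 0.773 
scene tall1 0.8 pos [0.6037 0.0545] iou 0.748 
scene tall1 0.74 pos [ 0.6162 -0.0077] iou 0.785 
scene short1 0.95 pos [0.545  0.0743] iou 0.734 
top tall1 0.95 pos [0.63  0.002] iou 0.953 
top tall1 0.88 pos [ 0.6153 -0.2106] iou 0.899 RED
top tall1 0.74 pos [0.6295 0.0758] iou 0.957 
top tall1 0.57 pos [ 0.6299 -0.0717] iou 0.91 
top short1 0.92 pos [0.5557 0.0782] iou 0.956 
top short1 0.47 pos [0.5047 0.4521] iou 0.649
```

View pics/f_t.png

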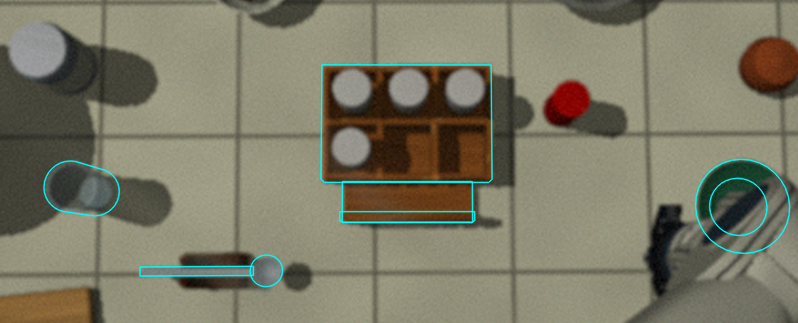

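View pics/f_s.png

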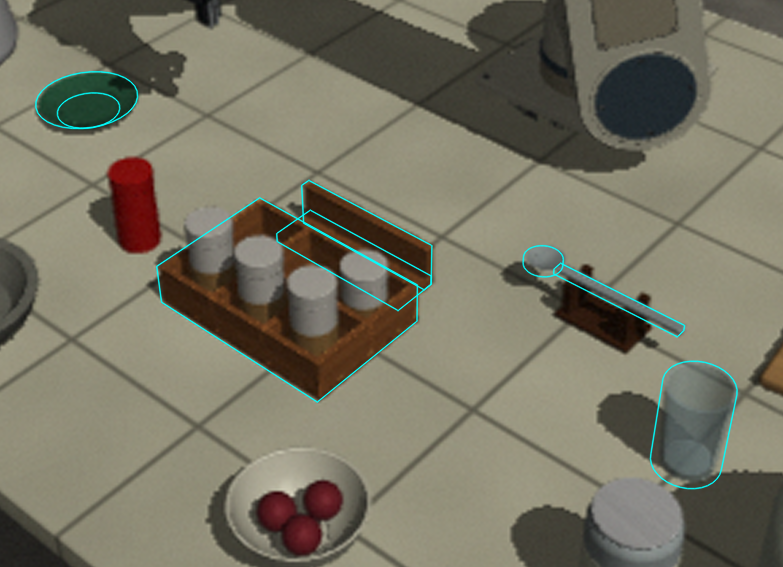

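Both views match. The spoon is in both notches, the four jars are upright in their cells, and the strip is against the front wall. The tumbler, saucer and red jar haven't moved. I'll hand it in.

```bash
python3 -c "
from plant import job,sensors
print(sensors.state()['t']);print(job.close_job())"
```

```text
56.05
the job is handed in; nothing more can be done
None
```

The job is finished and handed in at about 56 s of robot time, in the order asked. No verdict came back.

- **Spoon:** its handle lies in both notches of the rest. It was set down on light contact, and both camera views agreed afterwards.
- **Jars:** only four were present. The three tall ones stand in the back row and the one short jar stands in the front-left cell. Each was lowered until it reached the floor before release, except the back-right one. That one was let go at the expected floor height with no clear contact reading.
- **Strip:** it is at the crate's centre within about 2 mm. Its toe edge is against the front wall, confirmed by a push of about 18 N from behind the fin that moved it less than 1 mm.
- **Left alone:** the tumbler and saucer still match their starting outlines, and the red look-alike is still where it was found. I saw no sign that anything had been knocked aside.

**Checks that disagreed:**
- In the last check the strip's outline fitted poorly in the scene camera because the crate and jars hide its foot. I relied on the top view and the contact force instead.
- Scene-camera fits of the jars in the crate were about 1 to 3 cm off, because my fit assumed the jars stood on the counter and the crate hides their lower halves. The top-view fits put them all within about 3 mm of their cell centres.

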